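# Lid and latch the chilled cup carrier

### The job

Close the steel cup carrier for transport: only one of the two look-alike lids goes down over its rim, so find the one that fits and seat it fully, its keeper lip on the latch side. Then hook the claw of the draw latch over that keeper and swing the lever down over centre until it lies flat against the carrier. Leave the other lid lying flat on the worktop and do not disturb the things standing around.

Things in the scene. Friction and masses are not known exactly. Their poses are not given: they have to be found in the camera images.
- carrier: Steel cup carrier with four dessert cups inside, 130 mm square outside, walls 4 mm, rim 96 mm above the worktop, open at the top; heavy, does not slide. Origin: centre of its underside; z up. The latch is on its -x wall (towards the robot, turned by the carrier's yaw). Low drop handles on its +y and -y walls stick out 10 mm.
- carrier_seat (a point): Where the handle-bar centre of a fully seated lid lies: 128 mm above the carrier's underside, over its centre. A seated lid's skirt hangs 14 mm down outside the rim with about 3 mm of play per side; the too narrow lid stays on the rim edge about 14 mm higher. Axes as the carrier's.
- keeper_seat (a point): Where the keeper lip's top middle lies once the right lid is seated the right way round: carrier frame (-63, 0, 109) mm. Axes as the carrier's.
- lever_pivot (a point): Pivot of the latch lever, axis along the carrier's y; carrier frame (-83, 0, 64) mm. Axes as the carrier's.
- lever (a joint): Latch lever angle a about lever_pivot: 0 = hanging flat against the wall (shut, over centre), 1.57 = level, pointing away from the wall, 2.3 = fully raised (stop). 26 mm wide channel, stays where it is left; at 0 its outer face is 9.5 mm out from the pivot. Dead centre near 0.37; pushing through takes about 6 N at 25 mm from the pivot, then it snaps shut.
- lever_end (a point): Middle of the rolled free end of the lever, 50 mm from its pivot: at lever_pivot + 50 mm * (-sin(a+0.19), -cos(a+0.19)) in the carrier's x-z plane, a the lever angle. Its axes turn with the lever.
- claw (a joint): Claw angle c relative to the lever. The claw's axis rides on the lever at lever_pivot + 14 mm * (-sin(a+0.05), -cos(a+0.05)) in the carrier's x-z plane. 0 = as latched, -2.85 = stop, folded out onto the lever, as at the start. From upright it leans a + c rad towards the carrier (negative: away). Swings freely, falls to the side it leans to.
- claw_grip (a point): Centre of the claw's head, between two round bosses (11 mm across) that stick out sideways, 52 mm over their ends, in line with the carrier's y; 58.6 mm from the claw's axis. It can be pinched across the bosses from above and turns in the grip. Axes: z along the claw away from its axis, x towards its mouth.
- claw_tip (a point): Middle of the lower edge of the claw's turned-down tip (36 mm wide): 27.4 mm along x and 9.5 mm back along z from claw_grip; mouth 7.5 mm deep. Two rods 37 mm apart straddle the lever. With the lever above about 2 the claw reaches over the keeper and drops behind it onto the lid; lowering the lever draws the tip back to the lip.
- claw_hook: The sprung head of the claw (hook, bosses and rods); its origin lies on the claw's axis. Its springs (6.5 N per mm) give about 2.4 mm when latched.
- lid_1_handle (a point): Centre of the strap-handle bar of one of two look-alike square steel lids. The bar runs along the lid's y: 12 mm wide (x), 10 mm high, 65 mm clear between its posts; centre 46 mm above the lid's lower edge, 28 mm above its top face. Axes: z up, x from the keeper edge to the opposite edge.
- lid_1_keeper (a point): Keeper of that lid: an upright steel lip on its top face, 9 mm high, 34 mm wide (y), 4 mm thick (x), 9 mm in from the lid's edge at -x. This point: middle of the lip's top edge, 27 mm above the lid's lower edge. Axes as the lid's.
- lid_1: That lid as a body; origin: centre of its lower edge. Flat top, 14 mm skirt turned down all round, 18 mm high in all without handle and keeper, about 0.36 kg; lies flat at the start. One of the two lids is 144 mm wide outside and 136 inside the skirt, the other 132 and 124: trying or measuring tells which. Axes: z up, -x to its keeper.
- lid_2_handle (a point): Centre of the strap-handle bar of one of two look-alike square steel lids. The bar runs along the lid's y: 12 mm wide (x), 10 mm high, 65 mm clear between its posts; centre 46 mm above the lid's lower edge, 28 mm above its top face. Axes: z up, x from the keeper edge to the opposite edge.
- lid_2_keeper (a point): Keeper of that lid: an upright steel lip on its top face, 9 mm high, 34 mm wide (y), 4 mm thick (x), 9 mm in from the lid's edge at -x. This point: middle of the lip's top edge, 27 mm above the lid's lower edge. Axes as the lid's.
- lid_2: That lid as a body; origin: centre of its lower edge. Flat top, 14 mm skirt turned down all round, 18 mm high in all without handle and keeper, about 0.36 kg; lies flat at the start. One of the two lids is 144 mm wide outside and 136 inside the skirt, the other 132 and 124: trying or measuring tells which. Axes: z up, -x to its keeper.
- squeeze_bottle: Bystander: brown squeeze bottle with red nozzle, 59 mm across, 172 high, stands behind the lids. Origin: centre of its underside.
- flour_shaker: Bystander: steel flour shaker, 69 mm across, 106 high, stands behind the gap between carrier and lids. Origin: centre of its underside.
- cup_sleeve: Bystander: stack of empty paper cups, 60 mm across, 88 high, right of the carrier. Origin: centre of its underside.
- cup_left: Bystander: filled paper dessert cup, 59 mm across, 43 high, between film dispenser and lids, on the left. Origin: centre of its underside.
- cup_mid: Bystander: filled paper dessert cup, 59 mm across, 46 high, between film dispenser, lids and carrier. Origin: centre of its underside.
- kitchen_timer: Bystander: white wind-up timer, 68 mm across, 56 high, near the front edge. Origin: centre of its underside.

How it is judged:
By the outcome, as a careful person would: the job done as asked, in the order asked, and still so for the second after the job is handed in, with the robot touching nothing.
It also fails if it takes over 72 s, if anything falls off the work surface, if the arm or the gripper's body presses on something with over 40 N, if the wrist force passes 120 N, or if a joint passes its speed limit or range.

### The arm

A 7-joint arm with a two-finger parallel gripper is mounted at the origin on a cart in front of the work surface, level with it; the furniture and walls round the work are solid. World frame = base frame: x ahead of the robot, y to its left, z up, the work surface at z = 0. Lengths are in m, angles in rad, forces in N, time in s.
With the tool pointing down it reaches from about 0.4 to 0.85 m from the base axis. Payload 10.4 kg.
Tool frame: the origin (TCP) lies midway between the tips of the shut fingers; the grasp point (between the pads) lies 19 mm behind it; z points along the fingers, y is the direction in which the jaws open and shut (so a half turn about z gives the same grasp; the last joint's range is limited). The gripper opens to 87 mm and grips with 3 to 60 N. Pads are 19 mm wide; open, the fingers measure 117 mm over their backs; the gripper's body (75 mm by 190 mm) begins 51 mm behind the grasp point.
Start: joints at [1.301, 0.332, -0.065, 1.46, 0.022, 1.35, -0.088], TCP at [0.153, -0.606, 0.189] pointing down, gripper open.
Joint ranges: [-2.6, 2.6], [-0.5, 2.12], [-1.47, 1.34], [0.16, 2.42], [-1.27, 4.41], [0.06, 2.06], [-2.6, 2.6]. Speed limits (rad/s): [2.22, 2.22, 2.79, 2.79, 3.14, 3.14, 3.14].

### API

Orientations are given as a unit quaternion [x, y, z, w].
In Python, from bench import r gives the robot as it stands.
- The arm moves only by the tool step_arm, never from a script. Its argument "increments" is a list of rows, each a list of 2 entries, a list of its own where there are three numbers: the shift along the tool's x, y, z in m, then the turn, a rotation vector about the tool's x, y, z in rad. A call has 1 to 5 rows; each row is the pose to reach, as a shift and turn from the pose measured when the call began, along the tool's axes at that moment; what a row does not reach only later rows make up. A row lasts 1/10 s, in which the tool goes at most 50 mm and 8.59 degrees, less where a joint would pass 70% of its speed; a pose out of reach is approached as far as the arm can. A call with a gripper value outside its range is refused whole. "hand" is the closure, from -1 (fully open) to 1 (shut), so that 0 is half open, set as the call begins (left out, the last holds). The fingers move at their own pace and stop on an object; "grip_force" is the grip in N (left out, the last holds). Time passes only in rows, so rows that repeat a pose let the fingers close. It gives the time, the measured TCP pose, the force and the opening at its end, in the units of the state.
- r.read_state(): the state, without advancing time (a new reading comes with each control period).
- r.camera(name): name is "side" or "top"; returns a dict with "pixels" (400x640x3 uint8, blue, green, red), "camera_matrix" (3x3 intrinsics, pixels), "extrinsics" (4x4, takes a point from camera to world coordinates). Camera axes: x right, y up, looking along -z (the intrinsics and any distortion apply to the point x, -y, -z); pixel columns grow to the right and rows downward; lengths in m; the calibration is good to about 2 mm. A picture is of the moment at which its call begins. There is no depth.
- r.close_job(): hands the job in, once; it reports no verdict.
The state is a dict: "time": time; "joint_positions": joint angles; "joint_vel": joint speeds; "joint_torque": joint torques, N m; "ee_pos": TCP position; "eef_rot": TCP orientation; "ft_force": force on the tool from outside, world axes, zero at the start; "torque": the same for the moment, N m; "width": finger opening in m.
Only numpy, scipy, OpenCV 4.12 (cv2) and the standard library are available. Lean on these libraries where they do the work, as an engineer would, in place of code of your own. Each camera call takes 0.05 s, during which the arm holds its last target.

## Working session

There is one attempt and no reset: what is moved stays moved. The work goes in short steps, Python scripts to look and compute and a tool call to move; the robot and the scene stay as the last step left them, time stands still between calls to the robot, and variables do not carry over. Pictures are saved under pics/ and viewed, and the job is handed in when it is done.

Besides the shell and the picture viewer there is one more tool, called after "Emit:" as a command line: name --argument value ..., lists and objects as JSON in quotes. step_arm: Moves the arm, as the interface text tells. Its arguments: {"type":"object","properties":{"increments":{"type":"array"},"hand":{"type":"number"},"grip_force":{"type":"number"}},"required":["increments"]}

```bash
ls; mkdir -p pics
python3 - <<'E'
from bench import r
import cv2,numpy as np
s=r.read_state()
for k,v in s.items(): print(k,np.round(v,4))
for n in("side","top"):
    c=r.camera(n); cv2.imwrite(f"pics/{n}0.png",c["pixels"]); print(n,c["camera_matrix"],c["extrinsics"],[k for k in c])
E
```

```text
pics
time 0.0
joint_positions [ 1.3014  0.3329 -0.0647  1.4609  0.0216  1.3499 -0.0885]
joint_vel [ 0.0009  0.0002 -0.     -0.0013 -0.0001 -0.0011 -0.0002]
joint_torque [-7.00000e-04 -6.23270e+01  2.41000e-02 -3.89906e+01 -6.15000e-02
  3.97000e-02  1.00000e-04]
ee_pos [ 0.1526 -0.6057  0.1886]
eef_rot [ 9.924e-01  1.231e-01 -1.000e-04 -7.000e-04]
ft_force [-0.03   -0.6889  0.7879]
torque [-0.0005  0.0164 -0.0169]
width 0.0872
side [[413.95494311   0.         319.71501123]
 [  0.         413.95494311 202.47659361]
 [  0.           0.           1.        ]] [[-0.88951136  0.1781416  -0.42075541  0.02166123]
 [-0.45622026 -0.29558617  0.83934015  0.82830461]
 [ 0.02515191  0.93855974  0.34419906  0.50992137]
 [ 0.          0.          0.          1.        ]] ['pixels', 'camera_matrix', 'extrinsics']
top [[364.70389419   0.         325.31632839]
 [  0.         364.70389419 200.94773831]
 [  0.           0.           1.        ]] [[ 0.02050222  0.99623595 -0.08422343  0.4531953 ]
 [-0.99921518  0.01756189 -0.03550493 -0.14687991]
 [-0.03389217  0.08488526  0.99581415  1.02243362]
 [ 0.          0.          0.          1.        ]] ['pixels', 'camera_matrix', 'extrinsics']
```

View pics/top0.png

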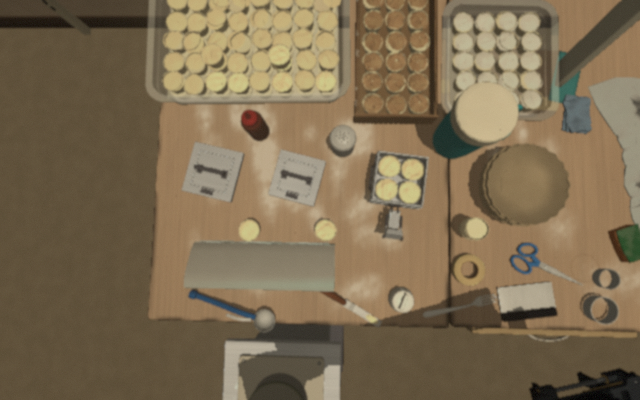

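View pics/side0.png

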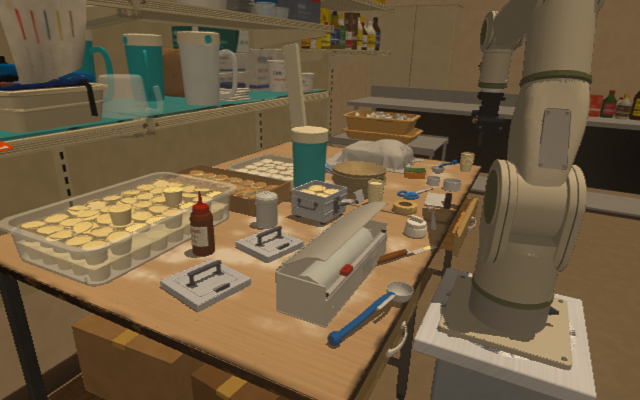

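```bash
cat > h.py <<'E'
import cv2,numpy as np
def crop(src,dst,x0,y0,x1,y1,f):
    im=cv2.imread(src)[y0:y1,x0:x1]; im=cv2.resize(im,None,fx=f,fy=f,interpolation=cv2.INTER_CUBIC)
    for x in range((x0+9)//10*10,x1,10):
        cv2.line(im,(int((x-x0+.5)*f),0),(int((x-x0+.5)*f),6 if x%50 else 14),(0,0,255),1)
        if x%20==0: cv2.putText(im,str(x),(int((x-x0+.5)*f)-10,24),0,.4,(0,0,255),1)
    for y in range((y0+9)//10*10,y1,10):
        cv2.line(im,(0,int((y-y0+.5)*f)),(6,int((y-y0+.5)*f)),(0,0,255),1)
        if y%20==0: cv2.putText(im,str(y),(8,int((y-y0+.5)*f)+4),0,.4,(0,0,255),1)
    cv2.imwrite(dst,im)
C={"side":(np.array([[413.95494311,0,319.71501123],[0,413.95494311,202.47659361],[0,0,1]]),np.array([[-0.88951136,0.1781416,-0.42075541,0.02166123],[-0.45622026,-0.29558617,0.83934015,0.82830461],[0.02515191,0.93855974,0.34419906,0.50992137],[0,0,0,1]])),
"top":(np.array([[364.70389419,0,325.31632839],[0,364.70389419,200.94773831],[0,0,1]]),np.array([[0.02050222,0.99623595,-0.08422343,0.4531953],[-0.99921518,0.01756189,-0.03550493,-0.14687991],[-0.03389217,0.08488526,0.99581415,1.02243362],[0,0,0,1]]))}
def unproj(n,u,v,z):
    K,E=C[n]; d=np.linalg.inv(K)@[u,v,1]; d=E[:3,:3]@(d*[1,-1,-1]); o=E[:3,3]
    return o+d*(z-o[2])/d[2]
def proj(n,p):
    K,E=C[n]; q=E[:3,:3].T@(np.asarray(p,float)-E[:3,3]); q=K@(q*[1,-1,-1]); return q[:2]/q[2]
E
python3 - <<'E'
from h import *
crop("pics/top0.png","pics/t_lids.png",175,130,335,210,5)
crop("pics/top0.png","pics/t_car.png",355,140,435,250,5)
crop("pics/side0.png","pics/s_lids.png",150,215,310,310,5)
crop("pics/side0.png","pics/s_car.png",280,165,380,230,7)
E
```

```text
(no output)
```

View pics/t_lids.png

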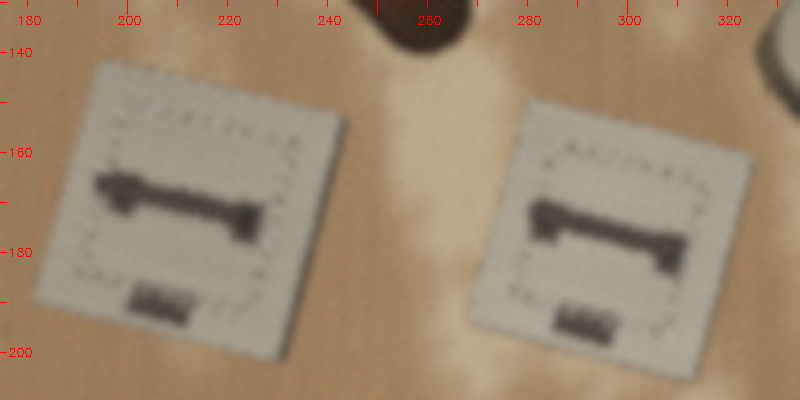

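View pics/t_car.png

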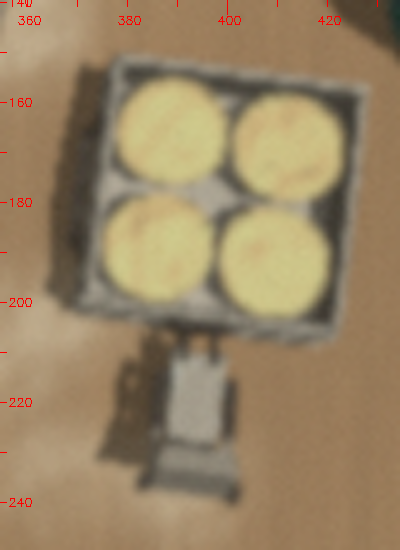

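View pics/s_lids.png

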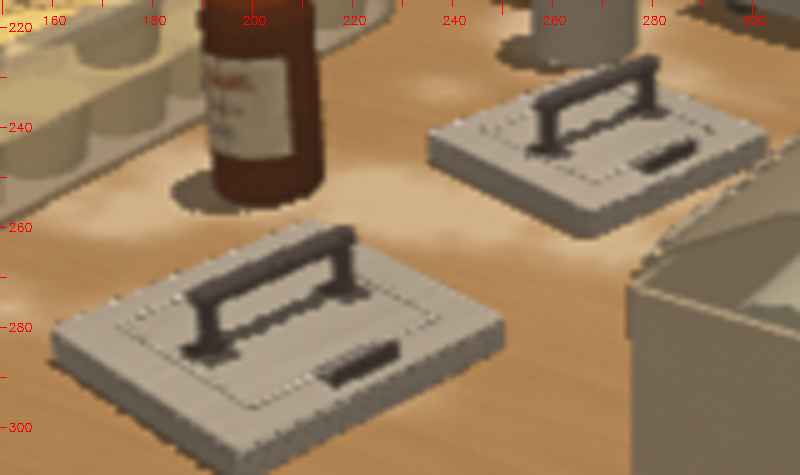

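View pics/s_car.png

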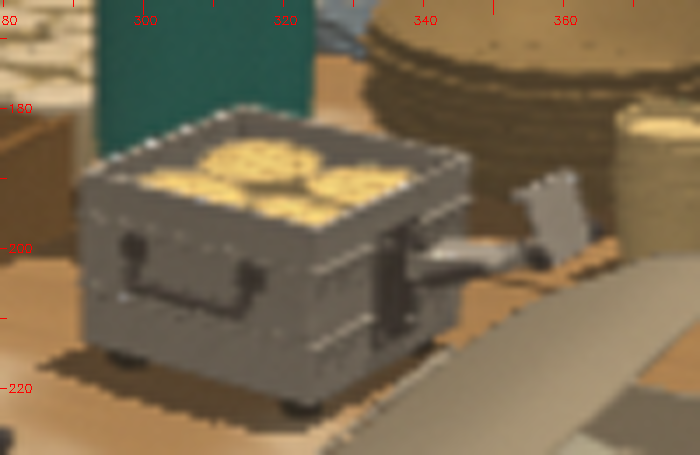

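Run:
```python
from h import *
def quad(P,z):
    Q=np.array([unproj("top",u,v,z)[:2] for u,v in P]); print(np.round(Q,4).tolist(),"sides",[round(1e3*np.linalg.norm(Q[i]-Q[i-1]),1) for i in range(4)],"c",Q.mean(0).round(4))
    # TL,TR,BR,BL ; +x up in image
    d=(Q[0]+Q[1]-Q[2]-Q[3]); e=(Q[0]+Q[3]-Q[1]-Q[2]); print("yaw x",np.arctan2(d[1],d[0]),"yaw y",np.arctan2(-e[0],e[1]))
quad([(195,141.5),(243.5,153),(231,202),(181,189.5)],.018)
quad([(281,149),(325,160.5),(313.5,206),(268.5,194)],.018)
quad([(377.5,151),(428,157.5),(421,207),(370.5,201)],.096)
for u,v,z in[(194,166,.046),(226.5,174.5,.046),(207,190.5,.027),(283,172.5,.046),(311,181,.046),(291.5,194.5,.027)]: print(u,v,unproj("top",u,v,z).round(4))
for u,v,z in[(159.5,280.5,.018),(198,305,.018),(250,279,.018),(213,259,.018),(236,242,.018),(267,256.5,.018),(303,241,.018),(274,223,.018)]: print(u,v,unproj("side",u,v,z).round(4))
for n,u,v in[("side",291,189.5),("side",325,196.5),("side",346,187),("side",315,180)]: print(unproj(n,u,v,.096).round(4))
# check handle by stereo triang
```

```text
[[0.701, 0.2626], [0.6697, 0.1224], [0.5306, 0.1521], [0.5633, 0.2954]] sides [np.float64(141.6), np.float64(143.6), np.float64(142.3), np.float64(147.1)] c [0.6161 0.2081]
yaw x -0.22194047886606888 yaw y -0.2221051237140693
[[0.6825, 0.0166], [0.6515, -0.1079], [0.5236, -0.0787], [0.5548, 0.0476]] sides [np.float64(131.4), np.float64(128.3), np.float64(131.2), np.float64(130.1)] c [ 0.6031 -0.0306]
yaw x -0.23143168163383795 yaw y -0.24339913473567212
[[0.6626, -0.2453], [0.6474, -0.3738], [0.5205, -0.3558], [0.5334, -0.2287]] sides [np.float64(130.3), np.float64(129.4), np.float64(128.2), np.float64(127.8)] c [ 0.591  -0.3009]
yaw x -0.13400484900721285 yaw y -0.1096901806821599
194 166 [0.6257 0.2505 0.046 ]
226.5 174.5 [0.6035 0.1594 0.046 ]
207 190.5 [0.5607 0.2181 0.027 ]
283 172.5 [0.6113 0.0046 0.046 ]
311 181 [ 0.5892 -0.0722  0.046 ]
291.5 194.5 [ 0.5536 -0.0179  0.027 ]
159.5 280.5 [0.6995 0.2658 0.018 ]
198 305 [0.5592 0.296  0.018 ]
250 279 [0.5284 0.1611 0.018 ]
213 259 [0.6645 0.1283 0.018 ]
236 242 [0.6758 0.0226 0.018 ]
267 256.5 [0.5564 0.0508 0.018 ]
303 241 [ 0.5222 -0.074   0.018 ]
274 223 [ 0.6594 -0.1396  0.018 ]
[ 0.6599 -0.24    0.096 ]
[ 0.5379 -0.2361  0.096 ]
[ 0.521  -0.3553  0.096 ]
[ 0.6429 -0.3706  0.096 ]
```

Run:
```python
from h import *
from scipy.optimize import least_squares
def fit(obs,x0,lab):
    # obs: (cam,u,v,localpoint)
    def P(p,l,z0=0): c,s=np.cos(p[2]),np.sin(p[2]); return [p[0]+c*l[0]-s*l[1],p[1]+s*l[0]+c*l[1],l[2]]
    f=lambda p:np.concatenate([proj(n,P(p,l))-[u,v] for n,u,v,l in obs])
    s=least_squares(f,x0,loss="soft_l1"); print(lab,s.x.round(4)); print(f(s.x).reshape(-1,2).round(1).tolist())
h=.072
fit([("top",195,141.5,(h,h,.018)),("top",243.5,153,(h,-h,.018)),("top",231,202,(-h,-h,.018)),("top",181,189.5,(-h,h,.018)),
("side",159.5,280.5,(h,h,.018)),("side",198,305,(-h,h,.018)),("side",250,279,(-h,-h,.018)),("side",213,259,(h,-h,.018)),("top",207,190.5,(-.061,0,.025))],[.61,.21,-.22],"lid1")
h=.065
fit([("top",377.5,151,(h,h,.096)),("top",428,157.5,(h,-h,.096)),("top",421,207,(-h,-h,.096)),("top",370.5,201,(-h,h,.096)),
("side",291,189.5,(h,h,.096)),("side",325,196.5,(-h,h,.096)),("side",346,187,(-h,-h,.096)),("side",315,180,(h,-h,.096))],[.591,-.301,-.12],"car")
h=.066
fit([("top",281,149,(h,h,.018)),("top",325,160.5,(h,-h,.018)),("top",313.5,206,(-h,-h,.018)),("top",268.5,194,(-h,h,.018)),
("side",236,242,(h,h,.018)),("side",267,256.5,(-h,h,.018)),("side",303,241,(-h,-h,.018))],[.6,-.03,-.23],"lid2")
print("bottle nozzle",unproj("top",249,118,.172),"base",unproj("side",203,250,0), "shaker top",unproj("top",343,138,.106))
print("tumbler lid side ref", unproj("top",486,112,.25),unproj("top",455,150,0), unproj("side",310,215,0))
print("dispenser", unproj("top",335,242,.1),unproj("top",195,242,.1))
```

```text
lid1 [ 0.6161  0.2087 -0.22  ]
[[-0.2, -0.4], [-0.1, -0.3], [-0.8, 0.1], [0.2, 0.6], [0.0, -0.8], [-0.5, -0.6], [1.2, -1.6], [-0.4, -1.5], [-1.2, 1.5]]
car [ 0.5908 -0.301  -0.123 ]
[[-0.3, -0.3], [-0.1, 0.0], [0.7, 0.8], [-0.1, -0.3], [-0.2, -0.6], [-0.1, 0.9], [1.0, -0.0], [-0.8, -0.4]]
lid2 [ 0.6031 -0.0301 -0.2431]
[[-0.5, -0.2], [0.8, 0.1], [-0.1, 0.1], [-0.8, -0.1], [-1.1, -1.2], [0.7, -0.0], [0.5, -0.7]]
bottle nozzle [0.72209051 0.07119962 0.172     ] base [0.74493348 0.07651556 0.        ] shaker top [ 0.69299523 -0.156124    0.106     ]
tumbler lid side ref [ 0.7155214  -0.45931372  0.25      ] [ 0.68999989 -0.47264867  0.        ] [ 0.61774581 -0.29172803  0.        ]
dispenser [ 0.42810396 -0.14046604  0.1       ] [0.42046625 0.21583887 0.1       ]
```

```bash
cat >> h.py <<'E'
from scipy.spatial.transform import Rotation as R
def Rdown(th,tilt=0):
    # tool x at world angle th, z down; 
    x=np.array([np.cos(th),np.sin(th),0]);z=np.array([0,0,-1.]);return R.from_matrix(np.c_[x,np.cross(z,x),z])
def plan(s,way,per=5):
    "way: list of (pos,Rot) poses, one per row; prints tool-frame rows"
    R0=R.from_quat(s["eef_rot"]);p0=np.array(s["ee_pos"])
    out=[]
    for p,Rt in way:
        d=R0.inv().apply(np.array(p)-p0); w=(R0.inv()*Rt).as_rotvec()
        out.append([[round(float(v),4) for v in d],[round(float(v),3) for v in w]])
    return out
def goto(s,p,th,n=5):
    pr=plan(s,[(p,th if isinstance(th,R) else Rdown(th))])[0]; print("total",pr)
    d,w=np.array(pr[0]),np.array(pr[1]); print("|d|",np.linalg.norm(d).round(3),"deg",np.degrees(np.linalg.norm(w)).round(1))
    print([[ (d*(i+1)/n).round(4).tolist(),(w*(i+1)/n).round(3).tolist()] for i in range(n)])
E
python3 - <<'E'
from h import *
from bench import r
goto(r.read_state(),[.36,-.46,.28],.6)
E
```

```text
total [[0.2367, -0.0907, -0.0912], [-0.001, -0.0, -0.353]]
|d| 0.269 deg 20.2
[[[0.0473, -0.0181, -0.0182], [-0.0, -0.0, -0.071]], [[0.0947, -0.0363, -0.0365], [-0.0, -0.0, -0.141]], [[0.142, -0.0544, -0.0547], [-0.001, -0.0, -0.212]], [[0.1894, -0.0726, -0.073], [-0.001, -0.0, -0.282]], [[0.2367, -0.0907, -0.0912], [-0.001, -0.0, -0.353]]]
```

Emit:
step_arm --increments '[[[0.045,-0.018,-0.018],[0,0,-0.07]],[[0.09,-0.035,-0.035],[0,0,-0.14]],[[0.135,-0.052,-0.052],[0,0,-0.21]],[[0.18,-0.07,-0.07],[0,0,-0.28]],[[0.225,-0.087,-0.087],[0,0,-0.35]]]' --hand -0.2 --grip_force 30

```text
time: 0.6
ee_pos: [0.3458, -0.4684, 0.2742]
eef_rot: [0.955, 0.295, -0.0, -0.001]
ft_force: [0.2, -0.2, 0.3]
width: 0.0567
```

Run:
```python
from h import *
from bench import r
s=r.read_state(); print(s["ee_pos"],s["width"],s["time"])
goto(s,[.5,-.24,.28],.95)
```

```text
[ 0.34577138 -0.4684385   0.27417151] 0.05668321715754976 0.6
total [[0.2562, -0.1016, -0.0056], [-0.001, -0.0, -0.35]]
|d| 0.276 deg 20.1
[[[0.0512, -0.0203, -0.0011], [-0.0, -0.0, -0.07]], [[0.1025, -0.0406, -0.0022], [-0.0, -0.0, -0.14]], [[0.1537, -0.061, -0.0034], [-0.001, -0.0, -0.21]], [[0.205, -0.0813, -0.0045], [-0.001, -0.0, -0.28]], [[0.2562, -0.1016, -0.0056], [-0.001, -0.0, -0.35]]]
```

Emit:
step_arm --increments '[[[0.045,-0.018,0],[0,0,-0.07]],[[0.09,-0.036,0],[0,0,-0.14]],[[0.135,-0.053,0],[0,0,-0.21]],[[0.18,-0.07,0],[0,0,-0.28]],[[0.225,-0.09,0],[0,0,-0.35]]]'

```text
time: 1.1
ee_pos: [0.4814, -0.2656, 0.2741]
eef_rot: [0.889, 0.458, -0.0, -0.001]
ft_force: [0.9, -0.4, 0.2]
width: 0.0523
```

Run:
```python
from h import *
from bench import r
s=r.read_state(); print(s["ee_pos"],s["width"],s["time"])
goto(s,[.58,0,.25],1.2)
```

```text
[ 0.48137799 -0.26556403  0.27407476] 0.05233911151435402 1.1
total [[0.2735, -0.0737, 0.0243], [-0.002, -0.001, -0.248]]
|d| 0.284 deg 14.2
[[[0.0547, -0.0147, 0.0049], [-0.0, -0.0, -0.05]], [[0.1094, -0.0295, 0.0097], [-0.001, -0.0, -0.099]], [[0.1641, -0.0442, 0.0146], [-0.001, -0.001, -0.149]], [[0.2188, -0.059, 0.0194], [-0.002, -0.001, -0.198]], [[0.2735, -0.0737, 0.0243], [-0.002, -0.001, -0.248]]]
```

Emit:
step_arm --increments '[[[0.045,-0.012,0.004],[0,0,-0.05]],[[0.09,-0.024,0.008],[0,0,-0.1]],[[0.135,-0.036,0.012],[0,0,-0.15]],[[0.18,-0.048,0.016],[0,0,-0.2]],[[0.225,-0.06,0.02],[0,0,-0.25]]]'

```text
time: 1.6
ee_pos: [0.5632, -0.0458, 0.254]
eef_rot: [0.824, 0.566, -0.0, -0.001]
ft_force: [1.4, -1.2, -1.0]
width: 0.0519
```

Run:
```python
from h import *
from bench import r
s=r.read_state(); print(s["ee_pos"],s["width"],s["time"])
goto(s,[.616,.209,.15],1.351,6)
```

```text
[ 0.56315952 -0.04576827  0.25396072] 0.05188073827275184 1.6
total [[0.2567, -0.0419, 0.1042], [-0.002, -0.001, -0.147]]
|d| 0.28 deg 8.4
[[[0.0428, -0.007, 0.0174], [-0.0, -0.0, -0.024]], [[0.0856, -0.014, 0.0347], [-0.001, -0.0, -0.049]], [[0.1284, -0.021, 0.0521], [-0.001, -0.0, -0.074]], [[0.1711, -0.0279, 0.0695], [-0.001, -0.001, -0.098]], [[0.2139, -0.0349, 0.0868], [-0.002, -0.001, -0.122]], [[0.2567, -0.0419, 0.1042], [-0.002, -0.001, -0.147]]]
```

Emit:
step_arm --increments '[[[0.045,-0.007,0.01],[0,0,-0.03]],[[0.09,-0.015,0.025],[0,0,-0.06]],[[0.14,-0.023,0.045],[0,0,-0.09]],[[0.19,-0.031,0.065],[0,0,-0.12]],[[0.23,-0.038,0.085],[0,0,-0.147]]]'

```text
time: 2.1
ee_pos: [0.6096, 0.1807, 0.1702]
eef_rot: [0.78, 0.626, -0.0, -0.001]
ft_force: [0.4, -0.2, 0.8]
width: 0.0522
```

Run:
```python
from h import *
from bench import r
s=r.read_state(); print(s["ee_pos"],s["width"],s["time"])
goto(s,[.616,.209,.08],1.351,3)
```

```text
[0.60964359 0.18074802 0.17020737] 0.052211210489904195 2.1
total [[0.0289, 0.0002, 0.0902], [-0.001, -0.001, 0.001]]
|d| 0.095 deg 0.1
[[[0.0096, 0.0001, 0.0301], [-0.0, -0.0, 0.0]], [[0.0193, 0.0001, 0.0601], [-0.001, -0.001, 0.001]], [[0.0289, 0.0002, 0.0902], [-0.001, -0.001, 0.001]]]
```

Emit:
step_arm --increments '[[[0.0289,0,0.03],[0,0,0]],[[0.0289,0,0.07],[0,0,0]],[[0.0289,0,0.09],[0,0,0]],[[0.0289,0,0.09],[0,0,0]]]'

```text
time: 2.5
ee_pos: [0.6136, 0.2082, 0.0763]
eef_rot: [0.78, 0.626, -0.003, -0.002]
ft_force: [0.2, -1.0, 0.1]
width: 0.0521
```

Run:
```python
from h import *
from bench import r
s=r.read_state(); print(s["ee_pos"],s["width"],s["time"])
goto(s,[.616,.209,.028],1.351,3)
for n in("side","top"): cv2.imwrite(f"pics/{n}1.png",r.camera(n)["pixels"])
crop("pics/top1.png","pics/t1.png",165,110,275,215,5)
crop("pics/side1.png","pics/s1.png",130,180,270,310,5)
```

```text
[0.61359158 0.2081845  0.07631389] 0.05207986388009079 2.5
total [[0.0014, 0.0025, 0.0483], [-0.007, 0.002, 0.001]]
|d| 0.048 deg 0.4
[[[0.0005, 0.0008, 0.0161], [-0.002, 0.001, 0.0]], [[0.0009, 0.0017, 0.0322], [-0.005, 0.001, 0.001]], [[0.0014, 0.0025, 0.0483], [-0.007, 0.002, 0.001]]]
```

View pics/t1.png

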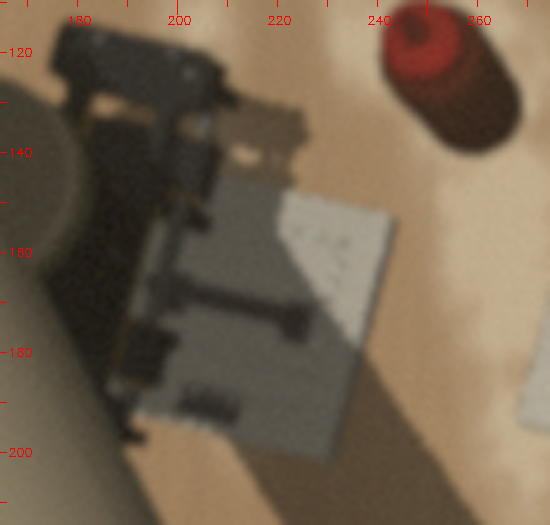

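View pics/s1.png

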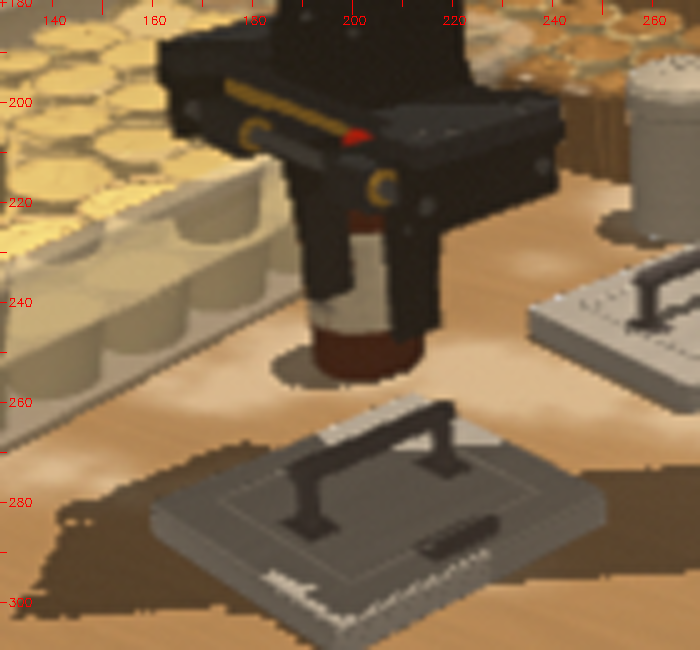

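Run:
```python
from h import *
p=np.array([.6136,.2082,.0763]); j=np.array([np.cos(-.22),np.sin(-.22),0])
for n in("side","top"):
    print(n,[proj(n,p+j*o).round(1) for o in(-.041,-.026,0,.026,.041)])
    c=np.array([.616,.2087,.046]); l=np.array([-j[1],j[0],0]); print([proj(n,c+l*o).round(1) for o in(-.04,.04)])
```

```text
side [array([216.5, 261.7]), array([212.2, 259.5]), array([205. , 255.7]), array([198.1, 252.1]), array([194.2, 250.1])]
[array([219.5, 261.4]), array([189.5, 274.3])]
top [array([200.9, 183.6]), array([202.4, 178.1]), array([205. , 168.7]), array([207.6, 159.3]), array([209. , 153.9])]
[array([222.8, 173.1]), array([195. , 166.4])]
```

Emit:
step_arm --increments '[[[0.0014,0.0025,0.02],[-0.007,0.002,0]],[[0.0014,0.0025,0.04],[-0.007,0.002,0]],[[0.0014,0.0025,0.047],[-0.007,0.002,0]],[[0.0014,0.0025,0.047],[-0.007,0.002,0]]]'

```text
time: 3.0
ee_pos: [0.6189, 0.2097, 0.0343]
eef_rot: [0.78, 0.625, 0.003, 0.001]
ft_force: [-0.6, 0.9, 0.8]
width: 0.0524
```

Run:
```python
from h import *
from bench import r
s=r.read_state(); print(s["ee_pos"],s["width"],s["time"],s["ft_force"])
goto(s,[.616,.209,.028],1.351,1)
for n in("side","top"): cv2.imwrite(f"pics/{n}2.png",r.camera(n)["pixels"])
crop("pics/side2.png","pics/s2.png",130,200,270,310,5)
```

```text
[0.61887944 0.20973484 0.03431522] 0.05240811538325775 3.0 [-0.56986202  0.89082486  0.75194874]
total [[-0.0014, -0.0027, 0.0063], [0.006, -0.003, -0.0]]
|d| 0.007 deg 0.4
[[[-0.0014, -0.0027, 0.0063], [0.006, -0.003, -0.0]]]
```

View pics/s2.png

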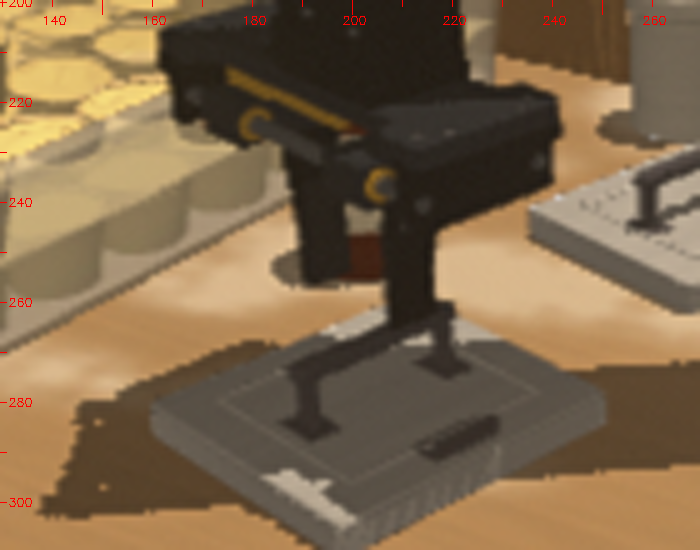

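Run:
```python
from h import *
p=np.array([.6136,.2082,.0763]); j=np.array([np.cos(-.22),np.sin(-.22),0]);l=np.array([-j[1],j[0],0])
for a in(-.095,.095):
  for b in(-.0375,.0375): print(a,b,proj("side",p+j*a+l*b+[0,0,.07]).round(1),proj("side",p+j*a+l*b+[0,0,.1]).round(1))
for a in(-.0375,.0375):
  for b in(-.095,.095): print("alt",a,b,proj("side",p+j*a+l*b+[0,0,.07]).round(1))
K=None
from bench import r
c=r.camera("side");print(c["extrinsics"].round(4))
```

```text
-0.095 -0.0375 [245.2 234. ] [244.7 220.7]
-0.095 0.0375 [215.7 245.6] [214.8 231.6]
0.095 -0.0375 [192.  211.2] [191.  199.2]
0.095 0.0375 [163.  220.1] [161.6 207.5]
alt -0.0375 -0.095 [248.  219.1]
alt -0.0375 0.095 [173.  246.4]
alt 0.0375 -0.095 [227.  210.8]
alt 0.0375 0.095 [152.6 235.3]
[[-0.8895  0.1781 -0.4208  0.0217]
 [-0.4562 -0.2956  0.8393  0.8283]
 [ 0.0252  0.9386  0.3442  0.5099]
 [ 0.      0.      0.      1.    ]]
```

Run:
```python
from h import *
p=np.array([.6189,.2097,.0343])
j=np.array([np.cos(-.22),np.sin(-.22),0]);l=np.array([-j[1],j[0],0])
for n in("side","top"):
    im=cv2.imread(f"pics/{n}2.png"); f=4
    x0,y0,x1,y1=(120,180,280,310) if n=="side" else (150,80,280,220)
    im=cv2.resize(im[y0:y1,x0:x1],None,fx=f,fy=f,interpolation=2)
    def q(P): a=proj(n,P); return (int((a[0]-x0+.5)*f),int((a[1]-y0+.5)*f))
    for z,col in((.07,(0,255,0)),(.1,(255,255,0))):
        c=[q(p+j*a+l*b+[0,0,z]) for a,b in((-.095,-.0375),(-.095,.0375),(.095,.0375),(.095,-.0375))]
        cv2.polylines(im,[np.array(c)],True,col,1)
    for a in(-.041,-.026,.026,.041): cv2.circle(im,q(p+j*a),3,(0,0,255),-1)
    cv2.imwrite(f"pics/ov_{n}2.png",im)
```

```text
(no output)
```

View pics/ov_side2.png

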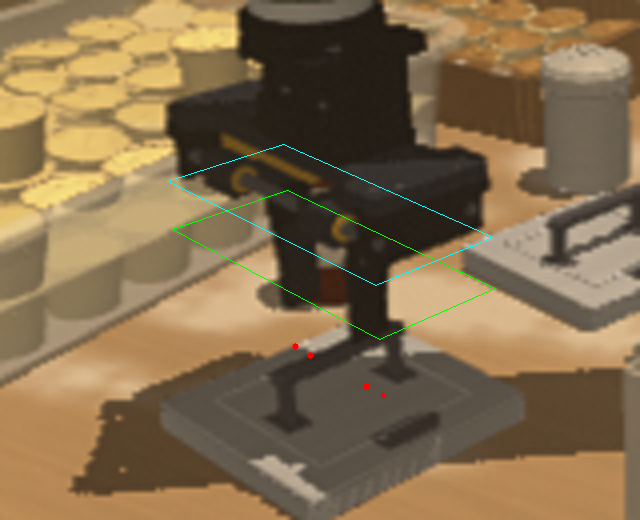

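View pics/ov_top2.png

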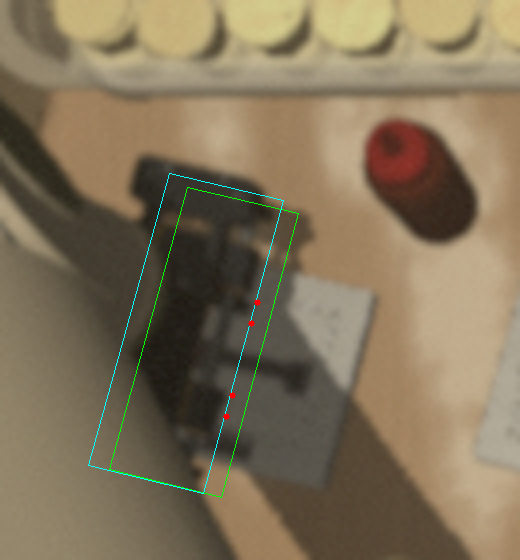

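Emit:
step_arm --increments '[[[-0.0014,-0.0027,-0.03],[0.006,-0.003,0]],[[-0.0014,-0.0027,-0.06],[0.006,-0.003,0]],[[-0.0014,-0.0027,-0.06],[0.006,-0.003,0]],[[-0.0014,-0.0027,-0.06],[0.006,-0.003,0]],[[-0.0014,-0.0027,-0.06],[0.006,-0.003,0]]]' --hand 1

```text
time: 3.65
ee_pos: [0.616, 0.2091, 0.0952]
eef_rot: [0.78, 0.625, 0.001, 0.0]
ft_force: [0.5, -0.8, -0.1]
width: 0.0202
```

Run:
```python
from h import *
from bench import r
s=r.read_state(); print(s["ee_pos"],s["width"],s["time"],s["ft_force"])
for n in("side","top"): cv2.imwrite(f"pics/{n}3.png",r.camera(n)["pixels"])
p=np.array(s["ee_pos"])
j=np.array([np.cos(-.22),np.sin(-.22),0])
for n in("side","top"):
    im=cv2.imread(f"pics/{n}3.png"); f=4
    x0,y0,x1,y1=(120,160,280,310) if n=="side" else (150,80,280,220)
    im=cv2.resize(im[y0:y1,x0:x1],None,fx=f,fy=f,interpolation=2)
    def q(P): a=proj(n,P); return (int((a[0]-x0+.5)*f),int((a[1]-y0+.5)*f))
    for dz in(0,.01,.02,.03,.05,.07): cv2.circle(im,q(p+[0,0,dz]),2,(0,0,255),-1)
    cv2.imwrite(f"pics/ov_{n}3.png",im)
```

```text
[0.61601169 0.20910193 0.09520476] 0.020179225662471417 3.65 [ 0.49925697 -0.76092446 -0.12551507]
```

View pics/ov_side3.png

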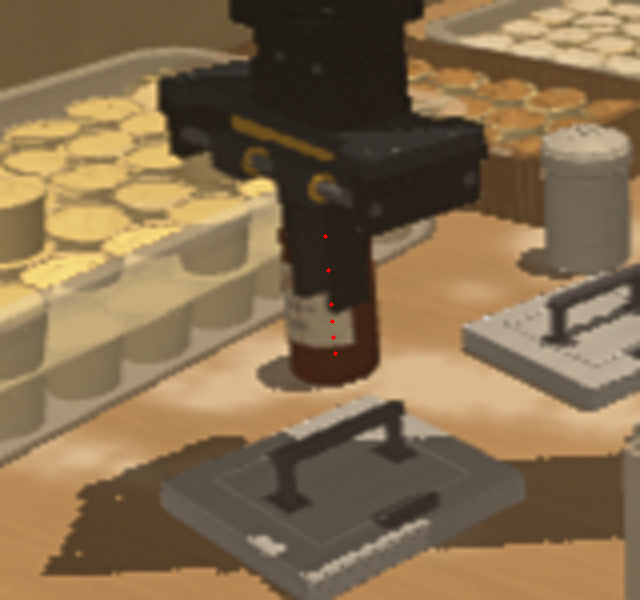

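View pics/ov_top3.png

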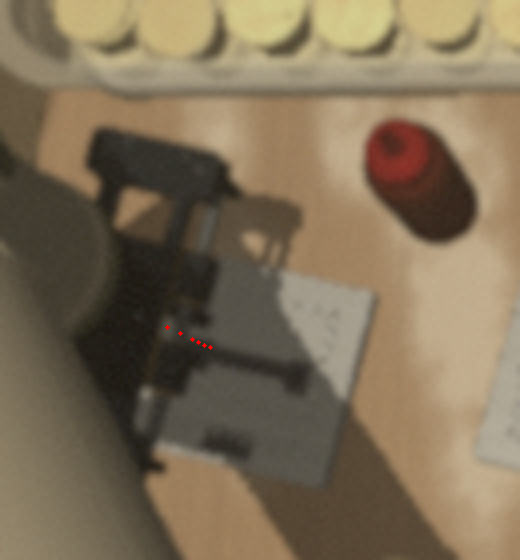

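Run:
```python
from h import *
p=np.array([.6160,.2091,.0952])
j=np.array([np.cos(-.22),np.sin(-.22),0]);l=np.array([-j[1],j[0],0])
for n in("side","top"):
    im=cv2.imread(f"pics/{n}3.png"); f=10
    x0,y0,x1,y1=(180,205,230,260) if n=="side" else (175,125,230,185)
    im=cv2.resize(im[y0:y1,x0:x1],None,fx=f,fy=f,interpolation=2)
    im=cv2.convertScaleAbs(im,alpha=1.8,beta=10)
    def q(P): a=proj(n,P); return (int((a[0]-x0+.5)*f),int((a[1]-y0+.5)*f))
    for dz,col in((0.0,(0,0,255)),(.03,(0,255,0))):
      for s in(-1,1):
        c=[q(p+j*s*a+l*b+[0,0,dz]) for a,b in((.010,-.0095),(.010,.0095),(.025,.0095),(.025,-.0095))]
        cv2.polylines(im,[np.array(c)],True,col,1)
    cv2.imwrite(f"pics/ovv_{n}3.png",im)
```

```text
(no output)
```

View pics/ovv_side3.png

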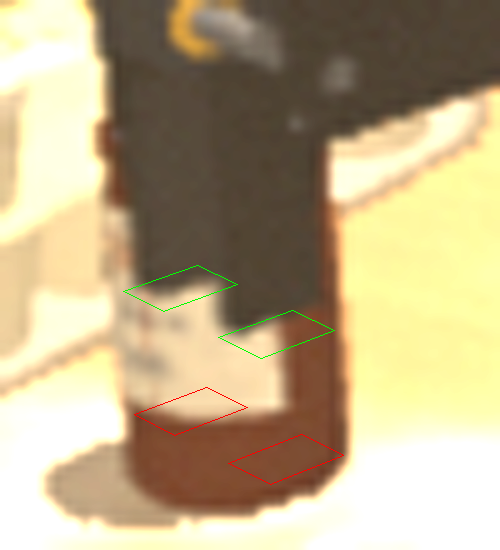

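View pics/ovv_top3.png

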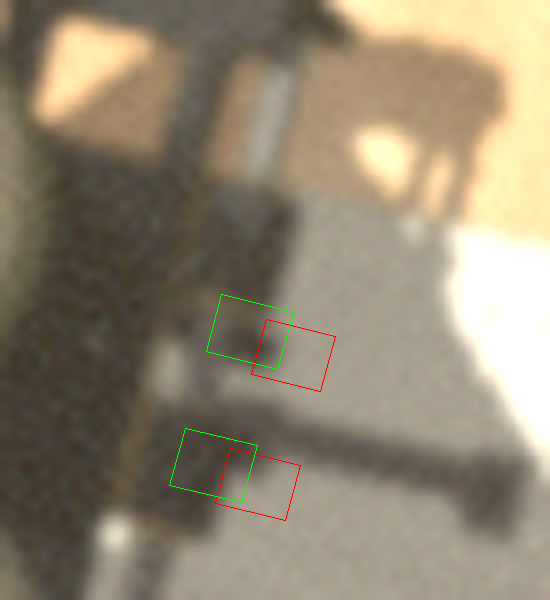

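Emit:
step_arm --increments '[[[0,0,0.0],[0,0,0]],[[0,0,0.03],[0,0,0]],[[0,0,0.06],[0,0,0]],[[0,0,0.065],[0,0,0]],[[0,0,0.07],[0,0,0]]]' --hand -0.1

```text
time: 4.25
ee_pos: [0.6155, 0.2092, 0.0244]
eef_rot: [0.78, 0.625, -0.0, -0.0]
ft_force: [-0.6, -0.4, 0.8]
width: 0.0434
```

Emit:
step_arm --increments '[[[0,0,0.003],[0,0,0]],[[0,0,0.005],[0,0,0]],[[0,0,0.005],[0,0,0]]]'

```text
time: 4.55
ee_pos: [0.6159, 0.2093, 0.02]
eef_rot: [0.78, 0.625, 0.0, -0.0]
ft_force: [-0.4, 0.6, -0.0]
width: 0.0477
```

Run:
```python
from h import *
from bench import r
s=r.read_state(); print(s["ee_pos"],s["width"],s["time"],s["ft_force"])
for n in("side","top"): cv2.imwrite(f"pics/{n}4.png",r.camera(n)["pixels"])
crop("pics/side4.png","pics/s4.png",150,220,250,300,7)
crop("pics/top4.png","pics/t4.png",150,120,250,220,6)
```

```text
[0.61588512 0.20928766 0.0200436 ] 0.04765689737035719 4.55 [-0.41228232  0.62060541 -0.04097103]
```

View pics/s4.png

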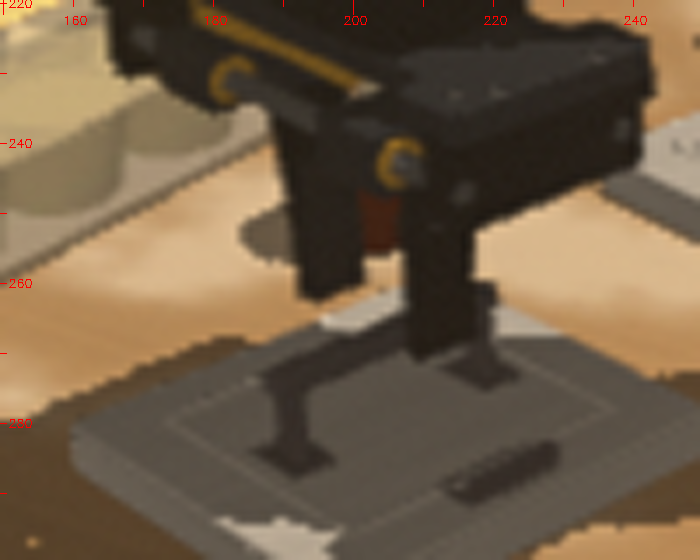

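View pics/t4.png

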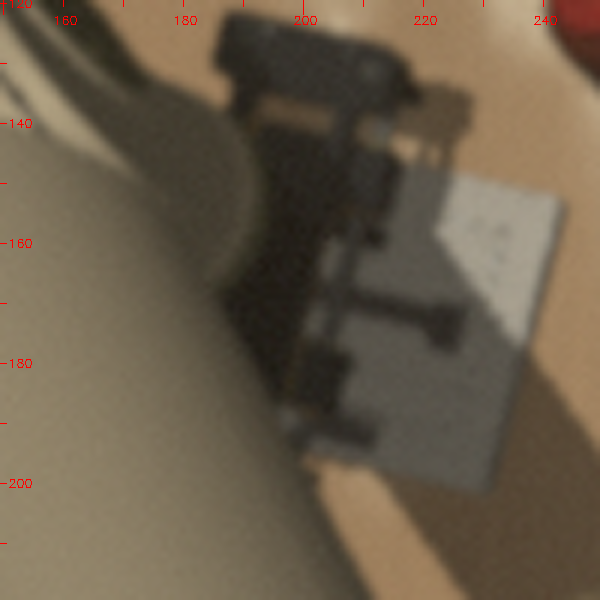

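Emit:
step_arm --increments '[[[0,0,0.006],[0,0,0]],[[0,0,0.012],[0,0,0]],[[0,0,0.016],[0,0,0]],[[0,0,0.016],[0,0,0]]]'

```text
time: 5.05
ee_pos: [0.6153, 0.209, 0.003]
eef_rot: [0.78, 0.625, -0.0, -0.0]
ft_force: [0.9, -0.3, 0.5]
width: 0.0481
```

Run:
```python
from h import *
from bench import r
s=r.read_state(); print(s["ee_pos"],s["width"],s["time"],s["ft_force"])
for n in("side",): cv2.imwrite(f"pics/{n}5.png",r.camera(n)["pixels"])
crop("pics/side5.png","pics/s5.png",150,220,250,300,7)
```

```text
[0.61529887 0.20903165 0.0030458 ] 0.048077086992071284 5.05 [ 0.86136518 -0.30953899  0.54893965]
```

View pics/s5.png

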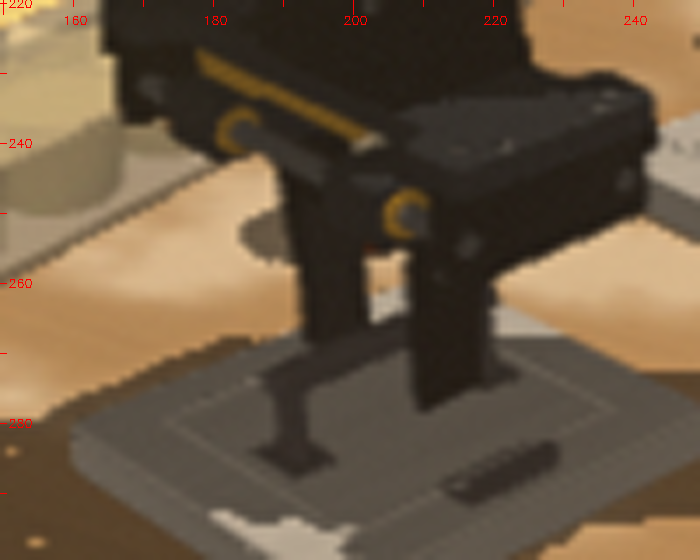

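Run:
```python
from h import *
j=np.array([np.cos(-.22),np.sin(-.22),0]);l=np.array([-j[1],j[0],0])
p=np.array([.6153,.2090,0])
for z in(.003,.02,.03,.035,.04):
  print(z,[proj("side",p+j*a+l*b+[0,0,z]).round(1).tolist() for a,b in((-.024,.0095),(-.039,.0095),(.024,.0095),(-.039,-.0095))])
```

```text
0.003 [[209.4, 290.0], [213.6, 292.4], [196.7, 282.4], [220.6, 289.0]]
0.02 [[208.9, 283.3], [213.1, 285.7], [196.1, 275.9], [220.1, 282.4]]
0.03 [[208.6, 279.4], [212.8, 281.8], [195.8, 272.0], [219.9, 278.4]]
0.035 [[208.5, 277.4], [212.6, 279.8], [195.6, 270.1], [219.7, 276.5]]
0.04 [[208.3, 275.4], [212.5, 277.8], [195.4, 268.1], [219.6, 274.5]]
```

Emit:
step_arm --increments '[[[0,0,0.004],[0,0,0]],[[0,0,0.008],[0,0,0]],[[0,0,0.008],[0,0,0]]]'

```text
time: 5.4
ee_pos: [0.6151, 0.209, -0.0052]
eef_rot: [0.78, 0.625, -0.001, -0.0]
ft_force: [0.1, 0.2, -0.8]
width: 0.0483
```

Emit:
step_arm --increments '[[[0,0,0],[0,0,0]],[[0,0,0],[0,0,0]],[[0,0,0],[0,0,0]],[[0,0,0],[0,0,0]],[[0,0,0],[0,0,0]]]' --hand 1 --grip_force 40

```text
time: 5.9
ee_pos: [0.6152, 0.209, -0.0051]
eef_rot: [0.78, 0.625, -0.0, -0.0]
ft_force: [1.0, 0.3, -0.3]
width: 0.0156
```

Run:
```python
from h import *
from bench import r
s=r.read_state(); print(s["ee_pos"],s["width"],s["time"],s["ft_force"])
for n in("side",): cv2.imwrite(f"pics/{n}6.png",r.camera(n)["pixels"])
crop("pics/side6.png","pics/s6.png",150,220,250,300,7)
```

```text
[ 0.6151872   0.20895097 -0.0051425 ] 0.015615407236841267 5.9 [ 1.00241202  0.31944869 -0.27446217]
```

View pics/s6.png

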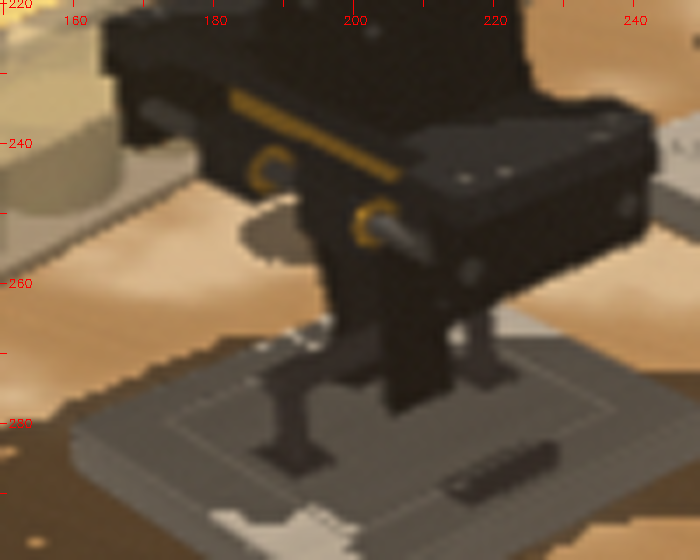

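Emit:
step_arm --increments '[[[0,0,0],[0,0,0]],[[0,0,0],[0,0,0]],[[0,0,0],[0,0,0]],[[0,0,-0.01],[0,0,0]],[[0,0,-0.03],[0,0,0]]]'

```text
time: 6.45
ee_pos: [0.6139, 0.2082, 0.0237]
eef_rot: [0.78, 0.625, -0.002, -0.001]
ft_force: [0.1, -0.2, -3.6]
width: 0.0114
```

Emit:
step_arm --increments '[[[0,0,-0.04],[0,0,0]],[[0,0,-0.08],[0,0,0]],[[0,0,-0.12],[0,0,0]],[[0,0,-0.155],[0,0,0]]]'

```text
time: 6.85
ee_pos: [0.6143, 0.2086, 0.1814]
eef_rot: [0.78, 0.626, -0.002, -0.001]
ft_force: [0.9, -0.4, -4.5]
width: 0.0116
```

Run:
```python
from h import *
from bench import r
s=r.read_state(); print(s["ee_pos"],s["width"],s["time"],s["ft_force"],s["torque"])
for n in("side",): cv2.imwrite(f"pics/{n}7.png",r.camera(n)["pixels"])
goto(s,[.56,.0,.19],1.351,5)
```

```text
[0.61431441 0.20856202 0.18136926] 0.011608597674915823 6.85 [ 0.91767891 -0.38355322 -4.46162095] [ 0.03566445 -0.19338965 -0.02834386]
total [[-0.2154, -0.0077, -0.0082], [-0.004, 0.002, 0.001]]
|d| 0.216 deg 0.3
[[[-0.0431, -0.0015, -0.0016], [-0.001, 0.0, 0.0]], [[-0.0862, -0.0031, -0.0033], [-0.002, 0.001, 0.0]], [[-0.1292, -0.0046, -0.0049], [-0.002, 0.001, 0.001]], [[-0.1723, -0.0062, -0.0066], [-0.003, 0.002, 0.001]], [[-0.2154, -0.0077, -0.0082], [-0.004, 0.002, 0.001]]]
```

View pics/side7.png

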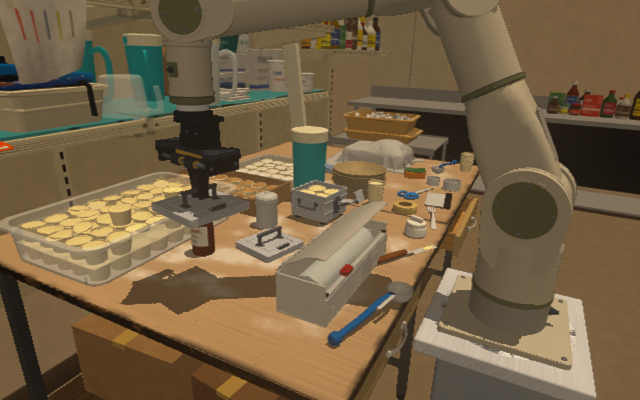

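Emit:
step_arm --increments '[[[-0.025,0,-0.008],[0,0,0]],[[-0.065,-0.002,-0.016],[0,0,0]],[[-0.11,-0.004,-0.02],[0,0,0]],[[-0.155,-0.006,-0.02],[0,0,0]],[[-0.2,-0.008,-0.02],[0,0,0]]]'

```text
time: 7.4
ee_pos: [0.564, 0.0148, 0.2074]
eef_rot: [0.78, 0.626, 0.002, 0.0]
ft_force: [1.0, -1.4, -3.0]
width: 0.0114
```

Emit:
step_arm --increments '[[[-0.045,-0.004,0],[0,0,-0.02]],[[-0.09,-0.008,0],[0,0,-0.04]],[[-0.135,-0.012,0],[0,0,-0.06]],[[-0.18,-0.015,0],[0,0,-0.08]],[[-0.22,-0.018,0],[0,0,-0.097]]]'

```text
time: 7.9
ee_pos: [0.4973, -0.1981, 0.2071]
eef_rot: [0.749, 0.663, 0.001, 0.001]
ft_force: [0.2, 0.5, -3.1]
width: 0.0118
```

Run:
```python
from h import *
from bench import r
s=r.read_state(); print(s["ee_pos"],s["width"],s["time"],s["ft_force"],s["torque"])
goto(s,[.590,-.301,.165],1.448,5)
```

```text
[ 0.49729428 -0.19808181  0.20714937] 0.011819174989809661 7.9 [ 0.22358547  0.4737208  -3.07480179] [-0.03962557 -0.12063115  0.00302934]
total [[-0.0909, 0.1044, 0.0423], [0.003, -0.001, 0.001]]
|d| 0.145 deg 0.2
[[[-0.0182, 0.0209, 0.0085], [0.001, -0.0, 0.0]], [[-0.0364, 0.0418, 0.0169], [0.001, -0.0, 0.0]], [[-0.0545, 0.0626, 0.0254], [0.002, -0.001, 0.001]], [[-0.0727, 0.0835, 0.0338], [0.002, -0.001, 0.001]], [[-0.0909, 0.1044, 0.0423], [0.003, -0.001, 0.001]]]
```

Emit:
step_arm --increments '[[[-0.023,0.026,0.01],[0,0,0]],[[-0.046,0.052,0.02],[0,0,0]],[[-0.068,0.078,0.03],[0,0,0]],[[-0.091,0.104,0.042],[0,0,0]],[[-0.091,0.104,0.042],[0,0,0]]]'

```text
time: 8.4
ee_pos: [0.5892, -0.3042, 0.1614]
eef_rot: [0.75, 0.662, 0.0, -0.001]
ft_force: [-2.0, -0.5, -4.1]
width: 0.0113
```

Run:
```python
from h import *
from bench import r
s=r.read_state(); print(s["ee_pos"],s["width"],s["time"],s["ft_force"],s["torque"])
for n in("side","top"): cv2.imwrite(f"pics/{n}8.png",r.camera(n)["pixels"])
crop("pics/side8.png","pics/s8.png",260,130,380,230,6)
crop("pics/top8.png","pics/t8.png",340,110,460,220,6)
```

```text
[ 0.58915766 -0.30416832  0.16139835] 0.011329979098251066 8.4 [-1.98010058 -0.49385002 -4.08582309] [-0.01047368  0.08542923  0.05121843]
```

View pics/s8.png

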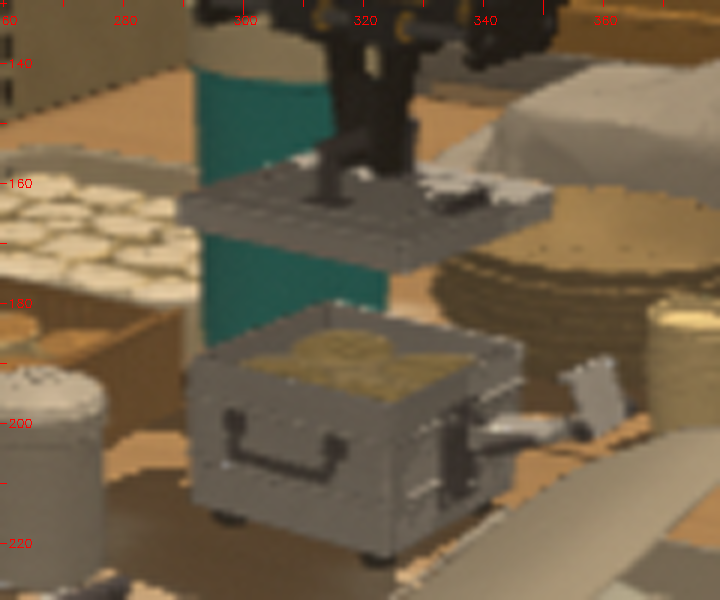

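View pics/t8.png

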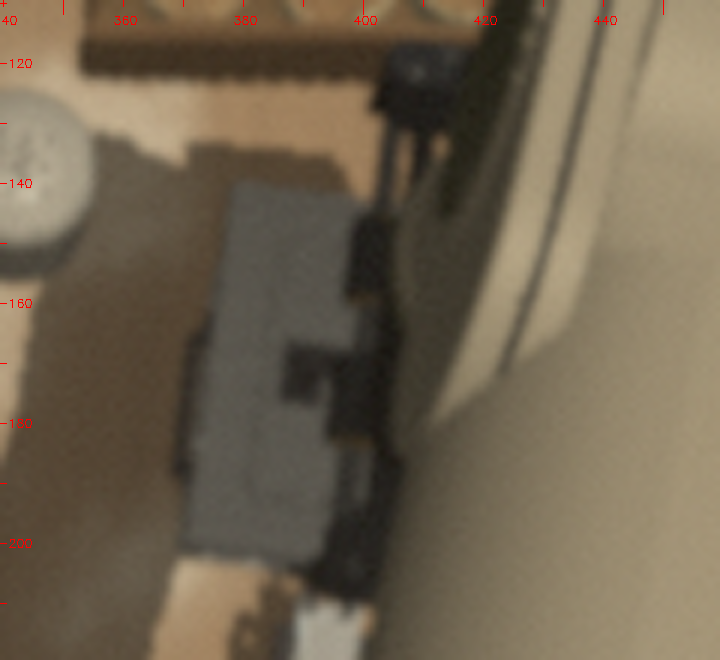

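```bash
cat >> h.py <<'E'
from scipy.optimize import least_squares
def P4(p,l): c,s=np.cos(p[2]),np.sin(p[2]); return [p[0]+c*l[0]-s*l[1],p[1]+s*l[0]+c*l[1],l[2]+p[3]]
def fit4(obs,x0,wz=None,lab=""):
    f=lambda p:np.concatenate([proj(n,P4(p,l))-[u,v] for n,u,v,l in obs]+([[(p[3]-x0[3])*wz]] if wz else []))
    s=least_squares(f,x0,loss="soft_l1",x_scale=[.01,.01,.1,.01]); print(lab,s.x.round(4)); print(f(s.x).round(1).tolist()); return s.x
E
python3 - <<'E'
from h import *
h=.072;t=.018
obs=[("top",378.5,140,(h,h,t)),("top",371,200.5,(-h,h,t)),("side",289.5,163,(h,h,t)),("side",326,171,(-h,h,t)),("side",351.5,160.5,(-h,-h,t)),("side",326,175,(-h,h,0))]
for wz in(None,2000): fit4(obs,[.59,-.304,-.123,.166],wz)
E
```

```text
[ 0.59   -0.3015 -0.1215  0.1649]
[0.3, -0.4, -0.4, -0.1, -1.5, -0.6, 0.9, -0.6, 0.1, 0.4, 0.7, 1.4]
 [ 0.5897 -0.3012 -0.1228  0.1659]
[0.2, -0.5, -0.5, -0.0, -1.5, -0.9, 0.9, -0.9, 0.2, 0.1, 0.7, 1.1, -0.1]
```

Run:
```python
from h import *
crop("pics/side8.png","pics/s8b.png",284,148,356,212,11)
crop("pics/top8.png","pics/t8b.png",365,130,415,210,7)
```

```text
(no output)
```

View pics/s8b.png

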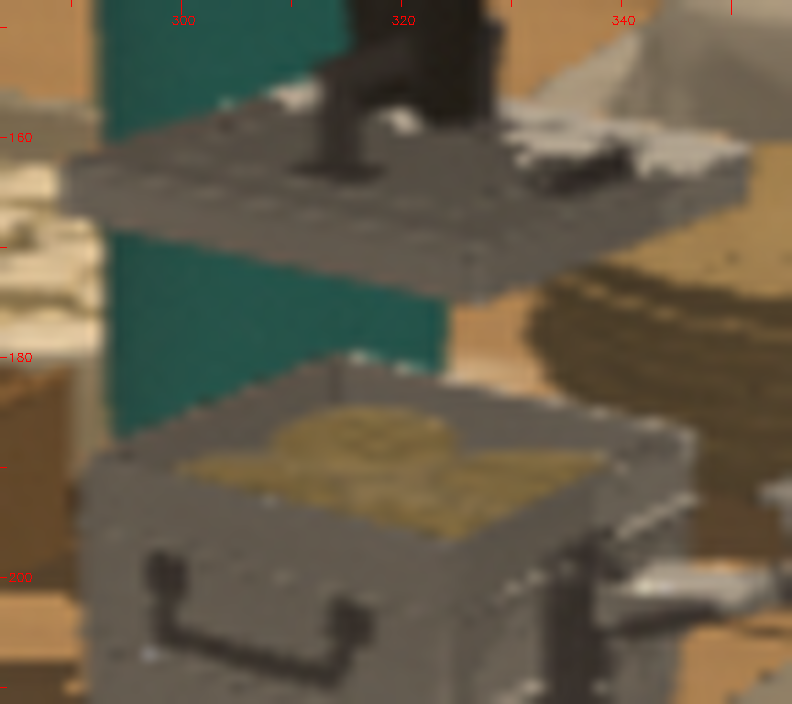

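View pics/t8b.png

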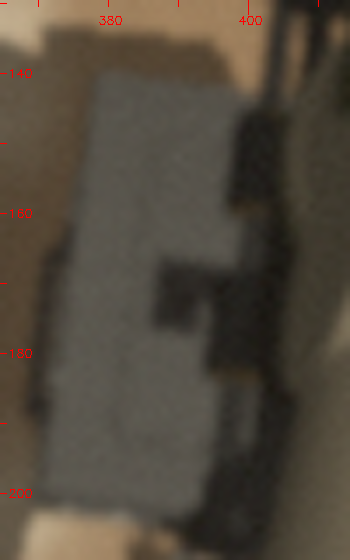

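Run:
```python
from h import *
from bench import r
for i in range(3):
    s=r.read_state(); print(np.round(s["ee_pos"],4),np.round(s["eef_rot"],4),s["time"])
    r.camera("top")
goto(s,[.590,-.303,.11],1.448,5)
```

```text
[ 0.5892 -0.3007  0.1642] [ 7.489e-01  6.626e-01  1.300e-03 -7.000e-04] 8.5
[ 0.5894 -0.3001  0.1652] [ 0.7486  0.663   0.0015 -0.    ] 8.55
[ 0.5895 -0.3     0.1658] [7.485e-01 6.631e-01 1.600e-03 5.000e-04] 8.6
total [[-0.0031, 0.0007, 0.0558], [0.003, -0.002, 0.002]]
|d| 0.056 deg 0.2
[[[-0.0006, 0.0001, 0.0112], [0.001, -0.0, 0.0]], [[-0.0012, 0.0003, 0.0223], [0.001, -0.001, 0.001]], [[-0.0019, 0.0004, 0.0335], [0.002, -0.001, 0.001]], [[-0.0025, 0.0006, 0.0446], [0.002, -0.002, 0.002]], [[-0.0031, 0.0007, 0.0558], [0.003, -0.002, 0.002]]]
```

Emit:
step_arm --increments '[[[-0.003,0.0007,0.02],[0.003,-0.002,0.002]],[[-0.003,0.0007,0.04],[0.003,-0.002,0.002]],[[-0.003,0.0007,0.05],[0.003,-0.002,0.002]],[[-0.003,0.0007,0.05],[0.003,-0.002,0.002]],[[-0.003,0.0007,0.05],[0.003,-0.002,0.002]]]'

```text
time: 9.15
ee_pos: [0.5904, -0.303, 0.1174]
eef_rot: [0.749, 0.663, 0.0, 0.001]
ft_force: [0.2, -0.1, -3.0]
width: 0.011
```

Run:
```python
from h import *
from bench import r
s=r.read_state(); print(s["ee_pos"],s["time"],s["ft_force"])
for n in("side","top"): cv2.imwrite(f"pics/{n}9.png",r.camera(n)["pixels"])
crop("pics/side9.png","pics/s9.png",284,160,356,212,11)
crop("pics/top9.png","pics/t9.png",360,130,430,210,7)
s=r.read_state(); print(s["ee_pos"],s["time"],s["ft_force"])
```

```text
[ 0.59043327 -0.30295076  0.11738107] 9.15 [ 0.20558648 -0.08220176 -2.9709443 ]
[ 0.59076832 -0.30316732  0.11769485] 9.25 [-0.0210336  -0.53521148 -3.09723891]
```

View pics/s9.png

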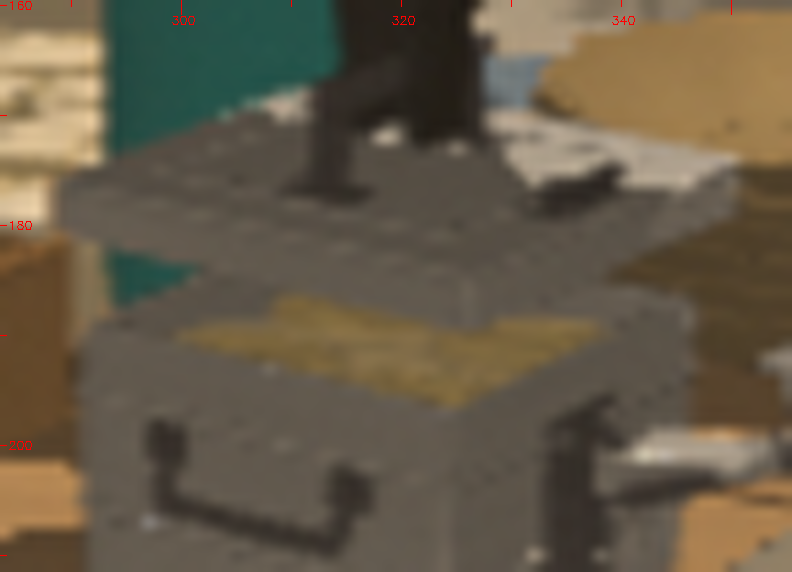

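View pics/t9.png

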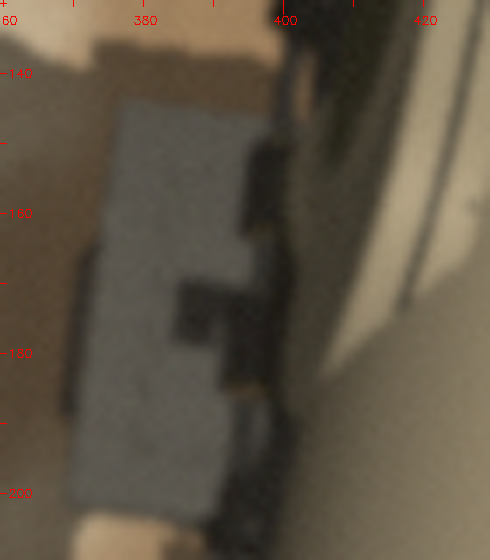

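Run:
```python
from h import *
h=.072;t=.018
obs=[("top",377,144,(h,h,t)),("top",369.5,201,(-h,h,t)),("side",289,176.3,(h,h,t)),("side",288.7,180.7,(h,h,0)),("side",326.3,185,(-h,h,t)),("side",350.7,174,(-h,-h,t)),("side",350.7,178.5,(-h,-h,0)),("side",326.5,189.5,(-h,h,0))]
for wz in(None,2000): fit4(obs,[.59,-.301,-.123,.122],wz)
print([proj(n,P4([.5908,-.301,-.123,.122],l)).round(1).tolist() for n,u,v,l in obs])
h=.065
obs=[("side",291.8,189,(h,h,.096)),("side",324.5,197.3,(-h,h,.096)),("side",346.5,187.3,(-h,-h,.096)),("side",315,180,(h,-h,.096)),("side",291.3,188.8,(h,h,.096)),
("top",377.5,151,(h,h,.096)),("top",428,157.5,(h,-h,.096)),("top",421,207,(-h,-h,.096)),("top",370.5,201,(-h,h,.096))]
fit4(obs,[.59,-.301,-.123,.0],2000)
```

```text
[ 0.5903 -0.3028 -0.122   0.122 ]
[0.3, -0.1, 0.1, 0.8, -0.9, -0.7, -0.6, 0.4, 0.2, -0.7, 0.3, -0.3, 0.0, 0.6, -0.2, 0.6]
 [ 0.5903 -0.3027 -0.122   0.122 ]
[0.3, -0.1, 0.1, 0.8, -0.9, -0.7, -0.6, 0.4, 0.2, -0.7, 0.3, -0.3, 0.0, 0.6, -0.2, 0.6, -0.0]
[[376.6, 143.6], [368.8, 201.6], [287.7, 175.7], [287.7, 181.2], [326.1, 184.5], [350.6, 173.9], [350.4, 179.2], [325.9, 190.3]]
 [ 0.5905 -0.3011 -0.127  -0.    ]
[-0.9, -0.1, 0.4, 0.1, 0.6, -0.3, -0.6, -0.4, -0.4, 0.1, -0.2, -0.2, 0.0, 0.3, 0.6, 1.1, -0.1, -0.3, -0.1]
```

Emit:
step_arm --increments '[[[0.0015,0,0.01],[0,0,0]],[[0.0015,0,0.018],[0,0,0]],[[0.0015,0,0.023],[0,0,0]],[[0.0015,0,0.027],[0,0,0]],[[0.0015,0,0.027],[0,0,0]]]'

```text
time: 9.75
ee_pos: [0.5906, -0.3017, 0.0898]
eef_rot: [0.749, 0.662, -0.0, 0.001]
ft_force: [0.2, 0.4, -4.3]
width: 0.0118
```

Emit:
step_arm --increments '[[[0,0,0.003],[0,0,0]],[[0,0,0.006],[0,0,0]],[[0,0,0.006],[0,0,0]]]'

```text
time: 10.05
ee_pos: [0.5903, -0.3017, 0.0833]
eef_rot: [0.749, 0.662, -0.0, 0.001]
ft_force: [-0.0, -1.3, -3.2]
width: 0.0116
```

Emit:
step_arm --increments '[[[0,0,0.003],[0,0,0]],[[0,0,0.005],[0,0,0]],[[0,0,0.007],[0,0,0]],[[0,0,0.007],[0,0,0]]]'

```text
time: 10.45
ee_pos: [0.5903, -0.3018, 0.0769]
eef_rot: [0.749, 0.662, -0.0, 0.001]
ft_force: [-2.8, 1.6, 1.7]
width: 0.0114
```

Run:
```python
from h import *
from bench import r
s=r.read_state(); print(s["ee_pos"],s["time"],s["ft_force"])
for n in("side","top"): cv2.imwrite(f"pics/{n}10.png",r.camera(n)["pixels"])
crop("pics/side10.png","pics/s10.png",284,160,376,225,8)
```

```text
[ 0.59028215 -0.30178227  0.07685256] 10.45 [-2.82192747  1.56581825  1.69532573]
```

View pics/s10.png

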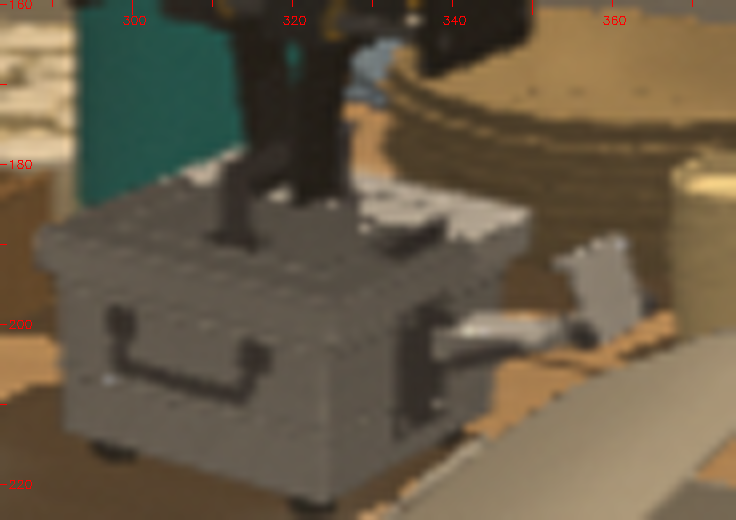

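Emit:
step_arm --increments '[[[0,0,0.001],[0,0,0]],[[0,0,0.002],[0,0,0]],[[0,0,0.002],[0,0,0]]]'

```text
time: 10.85
ee_pos: [0.5903, -0.3018, 0.0768]
eef_rot: [0.749, 0.662, -0.0, 0.001]
ft_force: [-9.9, 2.8, 14.6]
width: 0.0117
```

Emit:
step_arm --increments '[[[0,0,-0.001],[0,0,0]],[[0,0,-0.001],[0,0,0]],[[0,0,-0.001],[0,0,0]],[[0,0,-0.001],[0,0,0]],[[0,0,-0.001],[0,0,0]]]' --hand -0.2

```text
time: 11.35
ee_pos: [0.5903, -0.3018, 0.0775]
eef_rot: [0.749, 0.662, -0.0, 0.001]
ft_force: [-0.9, -0.7, 0.9]
width: 0.0436
```

Emit:
step_arm --increments '[[[0,0,-0.01],[0,0,0]],[[0,0,-0.05],[0,0,0]],[[0,0,-0.09],[0,0,0]],[[0,0,-0.13],[0,0,0]]]'

```text
time: 11.75
ee_pos: [0.5901, -0.3014, 0.2099]
eef_rot: [0.749, 0.662, -0.0, 0.001]
ft_force: [1.2, -0.6, -0.4]
width: 0.052
```

Run:
```python
from h import *
from bench import r
s=r.read_state(); print(s["ee_pos"],s["time"],s["ft_force"],s["joint_positions"])
goto(s,[.40,-.42,.24],-.123,8)
goto(s,[.40,-.42,.24],-.123+np.pi,8)
```

```text
[ 0.59012431 -0.30139841  0.20985467] 11.75 [ 1.20450244 -0.60612626 -0.44396973] [ 0.76141086  0.4532816  -0.51350833  1.29842651  0.22026774  1.44337802
  0.14125366]
total [[-0.1411, -0.1741, -0.0301], [0.003, 0.0, 1.571]]
|d| 0.226 deg 90.0
[[[-0.0176, -0.0218, -0.0038], [0.0, 0.0, 0.196]], [[-0.0353, -0.0435, -0.0075], [0.001, 0.0, 0.393]], [[-0.0529, -0.0653, -0.0113], [0.001, 0.0, 0.589]], [[-0.0706, -0.087, -0.015], [0.002, 0.0, 0.786]], [[-0.0882, -0.1088, -0.0188], [0.002, 0.0, 0.982]], [[-0.1058, -0.1306, -0.0226], [0.002, 0.0, 1.178]], [[-0.1235, -0.1523, -0.0263], [0.003, 0.0, 1.375]], [[-0.1411, -0.1741, -0.0301], [0.003, 0.0, 1.571]]]
total [[-0.1411, -0.1741, -0.0301], [-0.0, 0.003, -1.571]]
|d| 0.226 deg 90.0
[[[-0.0176, -0.0218, -0.0038], [-0.0, 0.0, -0.196]], [[-0.0353, -0.0435, -0.0075], [-0.0, 0.001, -0.393]], [[-0.0529, -0.0653, -0.0113], [-0.0, 0.001, -0.589]], [[-0.0706, -0.087, -0.015], [-0.0, 0.002, -0.786]], [[-0.0882, -0.1088, -0.0188], [-0.0, 0.002, -0.982]], [[-0.1058, -0.1306, -0.0226], [-0.0, 0.002, -1.178]], [[-0.1235, -0.1523, -0.0263], [-0.0, 0.003, -1.375]], [[-0.1411, -0.1741, -0.0301], [-0.0, 0.003, -1.571]]]
```

```bash
cat >> h.py <<'E'
CAR=[.5906,-.301,-.125,0]
def latch(a,c):
    pv=np.array([-.083,.064]); ax=pv+.014*np.array([-np.sin(a+.05),-np.cos(a+.05)])
    le=pv+.05*np.array([-np.sin(a+.19),-np.cos(a+.19)])
    L=a+c; zc=np.array([np.sin(L),np.cos(L)]); xc=np.array([np.cos(L),-np.sin(L)])
    g=ax+.0586*zc; tip=g+.0274*xc-.0095*zc
    return dict(ax=ax,le=le,grip=g,tip=tip)
def cw(xz,y=0): return np.array(P4(CAR,(xz[0],y,xz[1])))
E
python3 - <<'E'
from h import *
for a in np.arange(1.2,2.31,.1):
    d=latch(a,-2.85)
    print(a.round(2),d["grip"].round(3),[proj(n,cw(d["grip"],y)).round(1).tolist() for n in("top","side") for y in(.026,-.026)],"le",proj("side",cw(d["le"])).round(1),"tip",[proj(n,cw(d["tip"])).round(1) for n in("top","side")])
E
python3 - <<'E'
import sys; sys.path.insert(0,'.')
from h import *
crop("pics/side0.png","pics/claw0.png",325,175,375,220,14)
crop("pics/top0.png","pics/clawt0.png",370,195,420,250,10)
E
```

```text
1.2 [-0.155  0.055] [[379.1, 237.8], [398.9, 240.7], [356.6, 213.1], [364.9, 208.2]] le [354.4 209. ] tip [array([390.9, 236.6]), array([359.3, 201.5])]
1.3 [-0.155  0.062] [[379.4, 238.0], [399.3, 241.0], [356.9, 210.9], [365.2, 206.1]] le [354.7 207.5] tip [array([391.4, 235.8]), array([358.7, 199.4])]
1.4 [-0.155  0.069] [[379.8, 238.0], [399.8, 241.0], [357.0, 208.7], [365.3, 203.9]] le [354.8 206. ] tip [array([391.9, 234.7]), array([358. , 197.3])]
1.5 [-0.154  0.077] [[380.1, 237.7], [400.3, 240.7], [356.9, 206.4], [365.2, 201.7]] le [354.8 204.5] tip [array([392.4, 233.3]), array([357.2, 195.3])]
1.6 [-0.153  0.084] [[380.5, 237.1], [400.9, 240.1], [356.5, 204.0], [364.9, 199.4]] le [354.6 202.9] tip [array([393. , 231.7]), array([356.1, 193.3])]
1.7 [-0.15  0.09] [[381.0, 236.3], [401.5, 239.3], [356.0, 201.7], [364.3, 197.1]] le [354.4 201.3] tip [array([393.5, 229.9]), array([354.9, 191.5])]
1.8 [-0.147  0.097] [[381.4, 235.1], [402.1, 238.2], [355.2, 199.4], [363.6, 194.9]] le [353.9 199.8] tip [array([394. , 227.9]), array([353.6, 189.7])]
1.9 [-0.144  0.103] [[381.9, 233.7], [402.7, 236.8], [354.3, 197.2], [362.7, 192.8]] le [353.4 198.3] tip [array([394.6, 225.7]), array([352.1, 188.1])]
2.0 [-0.139  0.109] [[382.4, 232.0], [403.3, 235.1], [353.2, 195.0], [361.6, 190.7]] le [352.7 196.8] tip [array([395.1, 223.3]), array([350.5, 186.7])]
2.1 [-0.135  0.115] [[383.0, 230.1], [404.0, 233.2], [351.9, 193.0], [360.4, 188.7]] le [351.9 195.4] tip [array([395.6, 220.8]), array([348.8, 185.4])]
2.2 [-0.129  0.119] [[383.5, 228.0], [404.6, 231.0], [350.4, 191.1], [358.9, 186.9]] le [350.9 194. ] tip [array([396.1, 218.2]), array([347.1, 184.4])]
2.3 [-0.124  0.124] [[384.0, 225.6], [405.3, 228.7], [348.8, 189.3], [357.4, 185.1]] le [349.9 192.8] tip [array([396.5, 215.6]), array([345.3, 183.5])]
```

View pics/claw0.png

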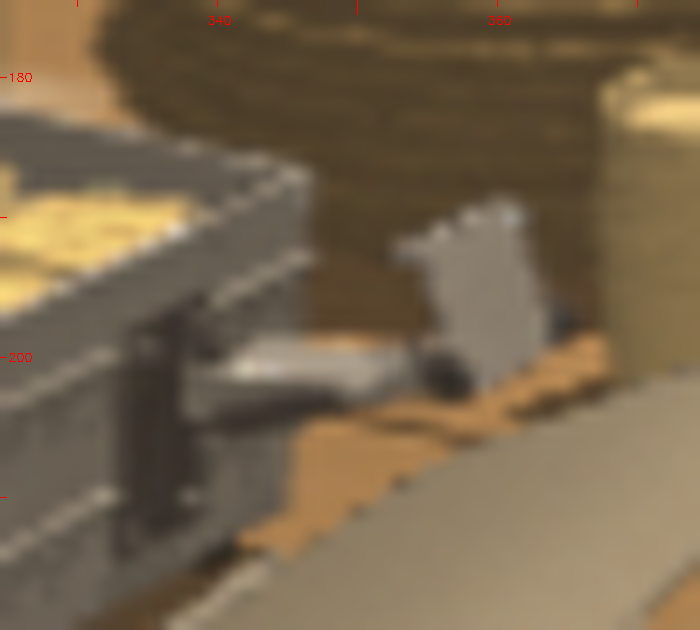

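View pics/clawt0.png

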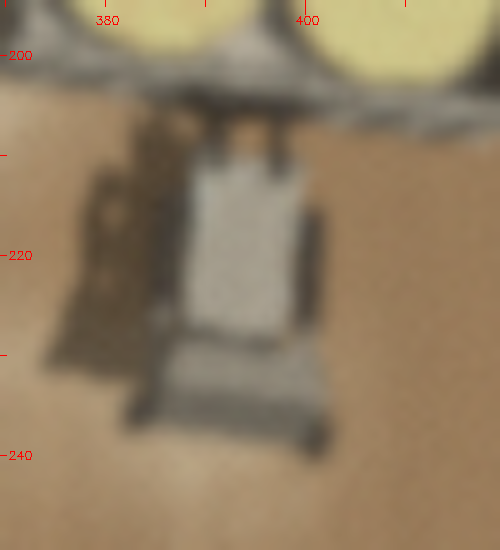

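Run:
```python
from h import *
from bench import r
d=latch(1.72,-2.85); g=cw(d["grip"]); print(g)
s=r.read_state()
goto(s,[g[0],g[1],.16],-.125,11)
```

```text
[ 0.44204648 -0.28233349  0.09177271]
total [[0.0009, -0.1494, 0.0497], [0.003, 0.0, 1.573]]
|d| 0.157 deg 90.1
[[[0.0001, -0.0136, 0.0045], [0.0, 0.0, 0.143]], [[0.0002, -0.0272, 0.009], [0.001, 0.0, 0.286]], [[0.0002, -0.0407, 0.0136], [0.001, 0.0, 0.429]], [[0.0003, -0.0543, 0.0181], [0.001, 0.0, 0.572]], [[0.0004, -0.0679, 0.0226], [0.001, 0.0, 0.715]], [[0.0005, -0.0815, 0.0271], [0.002, 0.0, 0.858]], [[0.0006, -0.0951, 0.0316], [0.002, 0.0, 1.001]], [[0.0007, -0.1087, 0.0361], [0.002, 0.0, 1.144]], [[0.0007, -0.1222, 0.0407], [0.002, 0.0, 1.287]], [[0.0008, -0.1358, 0.0452], [0.003, 0.0, 1.43]], [[0.0009, -0.1494, 0.0497], [0.003, 0.0, 1.573]]]
```

Emit:
step_arm --increments '[[[0,-0.02,0],[0,0,0.14]],[[0,-0.045,0],[0,0,0.28]],[[0,-0.075,0],[0,0,0.42]],[[0,-0.105,0],[0,0,0.56]],[[0,-0.135,0],[0,0,0.7]]]' --hand -0.75

```text
time: 12.25
ee_pos: [0.4552, -0.2846, 0.2104]
eef_rot: [0.932, 0.363, 0.0, 0.001]
ft_force: [0.9, -0.1, 0.4]
width: 0.0749
```

Emit:
step_arm --increments '[[[0,0,0],[0,0,0.14]],[[0,0,0],[0,0,0.28]],[[0,0,0],[0,0,0.42]],[[0,0,0],[0,0,0.56]],[[0,0,0],[0,0,0.7]]]'

```text
time: 12.75
ee_pos: [0.4554, -0.2844, 0.2113]
eef_rot: [1.0, 0.018, 0.001, 0.001]
ft_force: [-0.4, 0.7, -0.1]
width: 0.076
```

Run:
```python
from h import *
from bench import r
s=r.read_state(); print(s["ee_pos"],s["time"],s["width"],s["joint_positions"])
goto(s,[.4420,-.2823,.12],-.125,5)
```

```text
[ 0.45535839 -0.28444059  0.21125474] 12.75 0.07600256182818488 [ 0.81446233  0.14663974 -0.37734135  1.64933158  0.05665264  1.35253681
 -1.10509709]
total [[-0.0135, -0.0029, 0.0912], [0.003, -0.003, 0.162]]
|d| 0.092 deg 9.3
[[[-0.0027, -0.0006, 0.0182], [0.001, -0.001, 0.032]], [[-0.0054, -0.0012, 0.0365], [0.001, -0.001, 0.065]], [[-0.0081, -0.0017, 0.0547], [0.002, -0.002, 0.097]], [[-0.0108, -0.0023, 0.073], [0.002, -0.002, 0.13]], [[-0.0135, -0.0029, 0.0912], [0.003, -0.003, 0.162]]]
```

Emit:
step_arm --increments '[[[-0.0135,-0.003,0.02],[0,0,0.08]],[[-0.0135,-0.003,0.05],[0,0,0.162]],[[-0.0135,-0.003,0.08],[0,0,0.162]],[[-0.0135,-0.003,0.09],[0,0,0.162]],[[-0.0135,-0.003,0.09],[0,0,0.162]]]'

```text
time: 13.25
ee_pos: [0.4415, -0.2817, 0.1208]
eef_rot: [0.998, -0.062, 0.001, 0.001]
ft_force: [-0.3, -0.1, 0.5]
width: 0.076
```

Run:
```python
from h import *
from bench import r
s=r.read_state(); print(s["ee_pos"],s["time"],s["width"],s["joint_positions"])
for n in("side","top"): cv2.imwrite(f"pics/{n}11.png",r.camera(n)["pixels"])
crop("pics/side11.png","pics/s11.png",284,130,394,225,7)
crop("pics/top11.png","pics/t11.png",345,130,445,270,4)
goto(r.read_state(),[.4420,-.2823,.04],-.125,5)
```

```text
[ 0.44153277 -0.28173708  0.12076073] 13.25 0.07596012974211827 [ 0.81091034  0.1832019  -0.36493733  1.8027631   0.07185862  1.16661718
 -1.27183658]
total [[-0.0012, -0.0004, 0.0827], [0.003, -0.005, 0.0]]
|d| 0.083 deg 0.3
[[[-0.0002, -0.0001, 0.0165], [0.001, -0.001, 0.0]], [[-0.0005, -0.0002, 0.0331], [0.001, -0.002, 0.0]], [[-0.0007, -0.0002, 0.0496], [0.002, -0.003, 0.0]], [[-0.001, -0.0003, 0.0662], [0.002, -0.004, 0.0]], [[-0.0012, -0.0004, 0.0827], [0.003, -0.005, 0.0]]]
```

View pics/s11.png

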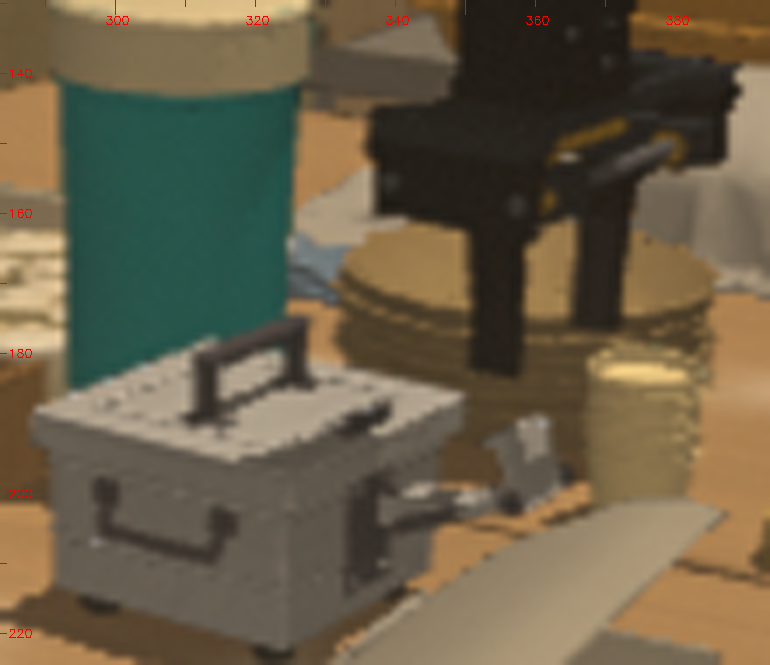

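View pics/t11.png

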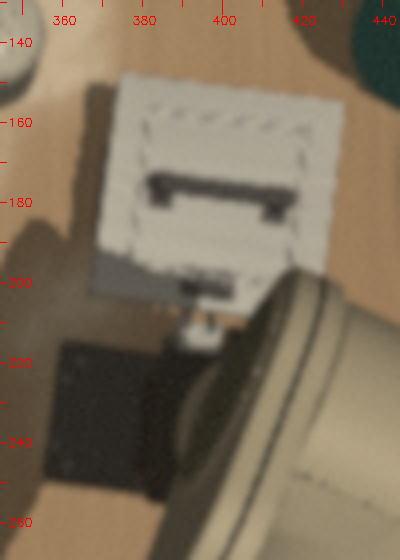

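Run:
```python
from h import *
u=np.array([np.sin(.125),np.cos(.125),0])
for dz in(.025,.03,.033,.036): print(dz,[proj("side",np.array([.4415,-.2817,.1208+dz])+u*s*.0455).round(1).tolist() for s in(1,-1)])
```

```text
0.025 [[353.6, 185.6], [368.5, 178.5]]
0.03 [[353.7, 184.0], [368.6, 176.9]]
0.033 [[353.8, 183.0], [368.6, 176.0]]
0.036 [[353.8, 182.0], [368.7, 175.1]]
```

Emit:
step_arm --increments '[[[0,0,0.03],[0,0,0]],[[0,0,0.06],[0,0,0]],[[0,0,0.075],[0,0,0]],[[0,0,0.081],[0,0,0]],[[0,0,0.082],[0,0,0]]]'

```text
time: 13.85
ee_pos: [0.4437, -0.2831, 0.0415]
eef_rot: [0.998, -0.062, 0.003, 0.002]
ft_force: [-0.3, -0.2, 0.3]
width: 0.0763
```

Run:
```python
from h import *
from bench import r
s=r.read_state(); print(s["ee_pos"],s["time"],s["width"],s["ft_force"])
for n in("side",): cv2.imwrite(f"pics/{n}12.png",r.camera(n)["pixels"])
crop("pics/side12.png","pics/s12.png",284,150,394,225,7)
```

```text
[ 0.44374421 -0.28311122  0.04154533] 13.85 0.07626653389288478 [-0.33318901 -0.16919496  0.31981645]
```

View pics/s12.png

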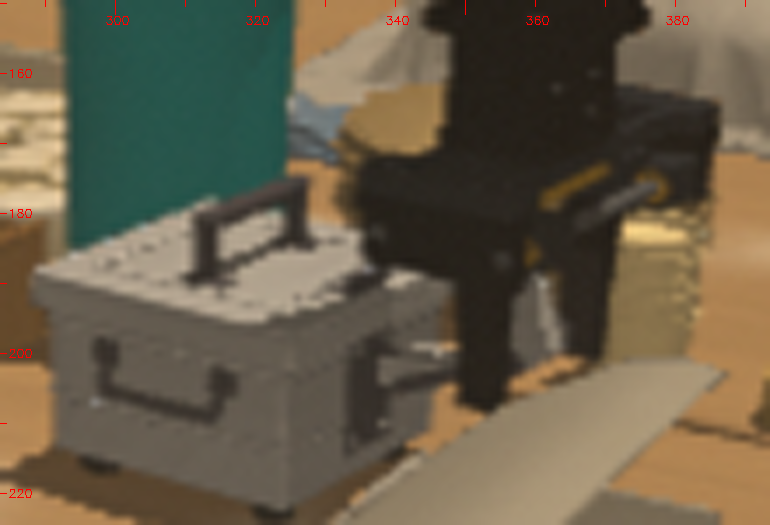

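Emit:
step_arm --increments '[[[0,0,0.002],[0,0,0]],[[0,0,0.002],[0,0,0]],[[0,0,0.002],[0,0,0]],[[0,0,0.002],[0,0,0]],[[0,0,0.002],[0,0,0]]]' --hand 1 --grip_force 15

```text
time: 14.4
ee_pos: [0.4436, -0.2844, 0.0402]
eef_rot: [0.998, -0.063, 0.003, 0.003]
ft_force: [-2.4, -4.1, 0.3]
width: 0.0515
```

Emit:
step_arm --increments '[[[0,0,0],[0,0,0]]]'

```text
time: 14.5
ee_pos: [0.4435, -0.2846, 0.0403]
eef_rot: [0.998, -0.063, 0.003, 0.003]
ft_force: [-1.1, 0.1, 0.3]
width: 0.0518
```

Run:
```python
from h import *
g0=latch(1.72,-2.85)["grip"]
def g(a,L): return latch(a,L-a)["grip"]
for a,L in [(1.72,-1.13),(1.72,-.95),(1.72,-.8),(1.72,-.65),(1.72,-.5),(1.72,-.35),(1.9,-.35),(2.1,-.35),(2.25,-.35),(2.3,-.35),(2.25,-.15),(2.25,0),(2.25,.15),(2.25,.3),(2.25,.4)]:
    d=g(a,L)-g0; print(a,L,"abs",(1e3*g(a,L)).round(1),"inc x,z_tool",(1e3*d[0]).round(1),(-1e3*d[1]).round(1),"tip",(latch(a,L-a)["tip"]*1e3).round(1))
```

```text
1.72 -1.13 abs [-149.7   91.8] inc x,z_tool 0.0 -0.0 tip [-129.4  112.5]
1.72 -0.95 abs [-144.4  100.9] inc x,z_tool 5.3 -9.1 tip [-120.7  117.6]
1.72 -0.8 abs [-138.8  107.6] inc x,z_tool 11.0 -15.8 tip [-112.9  120.6]
1.72 -0.65 abs [-132.2  113.4] inc x,z_tool 17.5 -21.6 tip [-104.6  122.4]
1.72 -0.5 abs [-124.8  118.2] inc x,z_tool 24.9 -26.4 tip [-96.2 123. ]
1.72 -0.35 abs [-116.8  121.8] inc x,z_tool 32.9 -30.0 tip [-87.8 122.3]
1.9 -0.35 abs [-116.1  124.2] inc x,z_tool 33.6 -32.5 tip [-87.1 124.7]
2.1 -0.35 abs [-114.8  126.7] inc x,z_tool 34.9 -34.9 tip [-85.8 127.2]
2.25 -0.35 abs [-113.5  128.4] inc x,z_tool 36.2 -36.6 tip [-84.5 128.8]
2.3 -0.35 abs [-113.1  128.9] inc x,z_tool 36.7 -37.1 tip [-84.1 129.4]
2.25 -0.15 abs [-102.2  131.3] inc x,z_tool 47.5 -39.5 tip [-73.7 126. ]
2.25 0 abs [-93.4 131.9] inc x,z_tool 56.3 -40.2 tip [-66.  122.4]
2.25 0.15 abs [-84.7 131.3] inc x,z_tool 65.0 -39.5 tip [-59.  117.8]
2.25 0.3 abs [-76.1 129.3] inc x,z_tool 73.6 -37.5 tip [-52.8 112.1]
2.25 0.4 abs [-70.6 127.3] inc x,z_tool 79.1 -35.5 tip [-49.1 107.9]
```

Emit:
step_arm --increments '[[[0.005,0,-0.009],[0,0,0]],[[0.011,0,-0.016],[0,0,0]],[[0.0175,0,-0.0215],[0,0,0]],[[0.025,0,-0.0265],[0,0,0]],[[0.033,0,-0.03],[0,0,0]]]'

```text
time: 15.0
ee_pos: [0.4769, -0.289, 0.0714]
eef_rot: [0.998, -0.063, 0.003, 0.003]
ft_force: [-2.8, -3.8, 3.1]
width: 0.0516
```

Run:
```python
from h import *
from bench import r
s=r.read_state(); print(s["ee_pos"],s["time"],s["width"],s["ft_force"])
for n in("side",): cv2.imwrite(f"pics/{n}13.png",r.camera(n)["pixels"])
crop("pics/side13.png","pics/s13.png",284,130,394,225,7)
s=r.read_state(); print(s["ee_pos"],s["time"],s["width"],s["ft_force"])
Ri=R.from_quat(s["eef_rot"]).inv(); print(Ri.apply(np.array(s["ee_pos"])-[.4435,-.2846,.0403]))
```

```text
[ 0.47688642 -0.28902965  0.07135811] 15.0 0.05159412140866818 [-2.79735227 -3.8091608   3.08834877]
[ 0.47838319 -0.28911226  0.07186198] 15.05 0.05171364103550607 [-2.73890206 -4.84768532  2.80929902]
[ 0.03543039  0.00032276 -0.03127202]
```

View pics/s13.png

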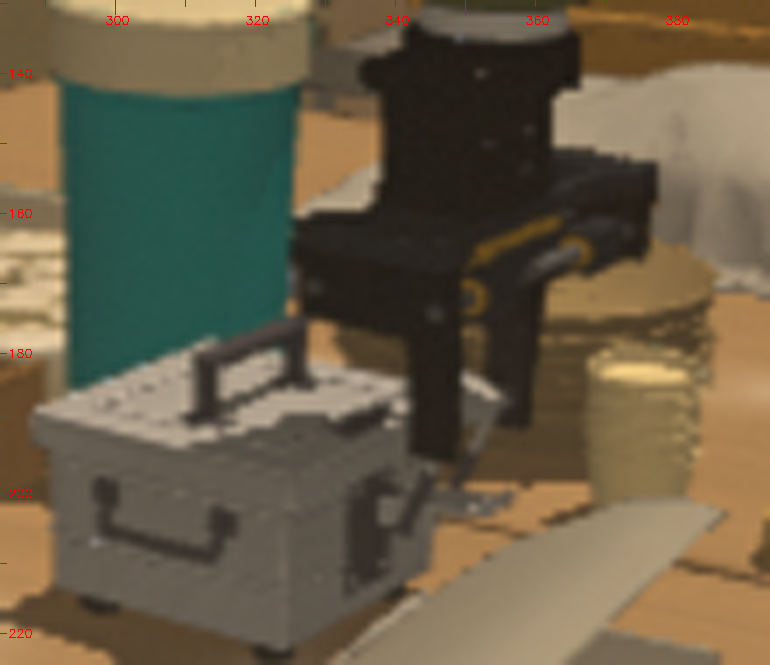

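Emit:
step_arm --increments '[[[0.0,0.001,-0.003],[0,0,0]],[[0.001,0.001,-0.005],[0,0,0]],[[0.001,0.001,-0.007],[0,0,0]],[[0.001,0.001,-0.007],[0,0,0]]]'

```text
time: 15.45
ee_pos: [0.4794, -0.2896, 0.0787]
eef_rot: [0.998, -0.062, 0.004, 0.003]
ft_force: [1.9, -1.4, -5.8]
width: 0.0519
```

Run:
```python
from h import *
from bench import r
s=r.read_state(); print(s["ee_pos"],s["time"],s["width"],s["ft_force"])
for n in("side",): cv2.imwrite(f"pics/{n}14.png",r.camera(n)["pixels"])
crop("pics/side14.png","pics/s14.png",324,170,374,225,12)
s=r.read_state(); print(s["ee_pos"],s["time"],s["width"],s["ft_force"])
Ri=R.from_quat(s["eef_rot"]).inv(); print(Ri.apply(np.array(s["ee_pos"])-[.4435,-.2846,.0403]))
```

```text
[ 0.47939483 -0.28960594  0.07868556] 15.45 0.05188150915270748 [ 1.93920385 -1.36116342 -5.77827602]
[ 0.47929697 -0.2896234   0.0786448 ] 15.5 0.051846941982018335 [ 1.81002859 -2.0876828  -5.25622126]
[ 0.03645721  0.00074816 -0.03804331]
```

View pics/s14.png

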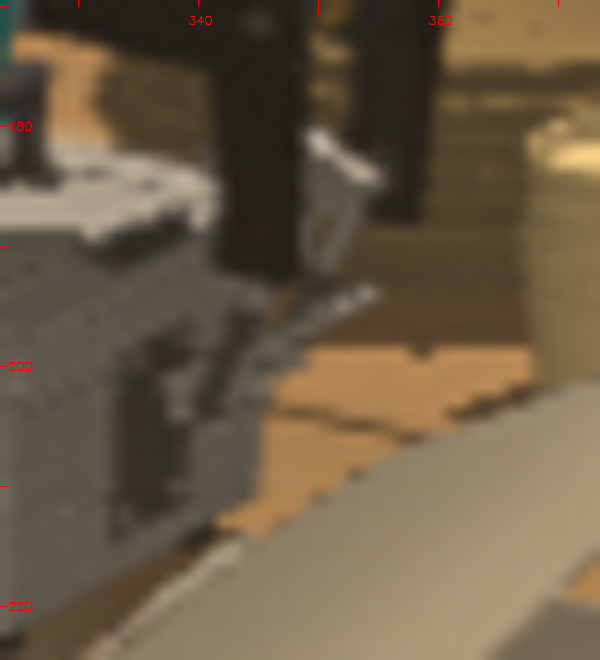

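Emit:
step_arm --increments '[[[0.0,0,-0.0015],[0,0,0]],[[0.0,0,-0.0025],[0,0,0]],[[0.0,0,-0.0025],[0,0,0]]]'

```text
time: 15.8
ee_pos: [0.4796, -0.2896, 0.0811]
eef_rot: [0.998, -0.062, 0.004, 0.003]
ft_force: [4.4, -3.0, -10.1]
width: 0.0517
```

Run:
```python
from h import *
from bench import r
for n in("side",): cv2.imwrite(f"pics/{n}15.png",r.camera(n)["pixels"])
crop("pics/side15.png","pics/s15.png",324,170,374,225,12)
s=r.read_state(); print(s["ee_pos"],s["time"],s["width"],s["ft_force"])
Ri=R.from_quat(s["eef_rot"]).inv(); print(Ri.apply(np.array(s["ee_pos"])-[.4435,-.2846,.0403]))
```

```text
[ 0.47959688 -0.28957762  0.08108113] 15.85 0.05176648243296329 [ 4.31798284 -3.38886957 -9.11720056]
[ 0.03679564  0.00067672 -0.0404535 ]
```

View pics/s15.png

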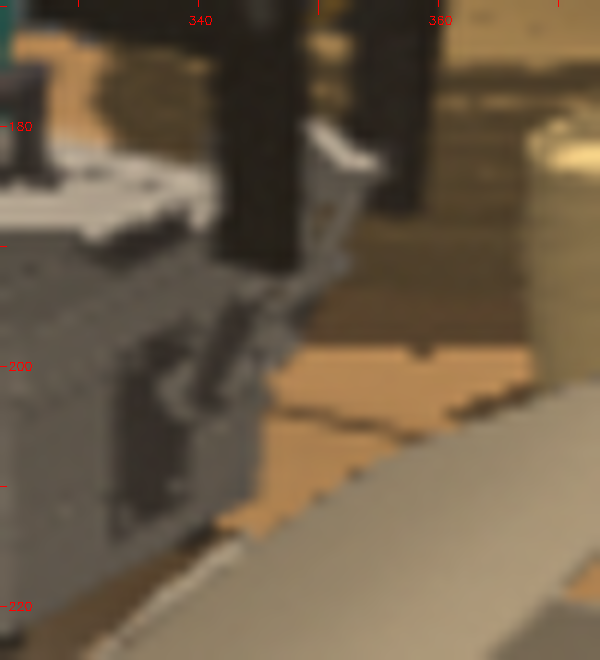

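Emit:
step_arm --increments '[[[0.0057,0,-0.0],[0,0,0]],[[0.0113,0,-0.0015],[0,0,0]],[[0.0157,0,-0.002],[0,0,0]],[[0.02,0,-0.0022],[0,0,0]],[[0.0245,0,-0.002],[0,0,0]]]'

```text
time: 16.35
ee_pos: [0.5045, -0.2928, 0.0837]
eef_rot: [0.998, -0.062, 0.004, 0.003]
ft_force: [-1.7, -1.9, 1.5]
width: 0.0518
```

Run:
```python
from h import *
from bench import r
for n in("side",): cv2.imwrite(f"pics/{n}16.png",r.camera(n)["pixels"])
crop("pics/side16.png","pics/s16.png",314,160,374,215,12)
s=r.read_state(); print(s["ee_pos"],s["time"],s["width"],s["ft_force"])
Ri=R.from_quat(s["eef_rot"]).inv(); print(Ri.apply(np.array(s["ee_pos"])-[.4435,-.2846,.0403]))
```

```text
[ 0.5050572  -0.29289189  0.08371513] 16.4 0.051607540051076636 [-2.08352128 -2.41222088  1.32752794]
[ 0.06253393  0.00084723 -0.04279844]
```

View pics/s16.png

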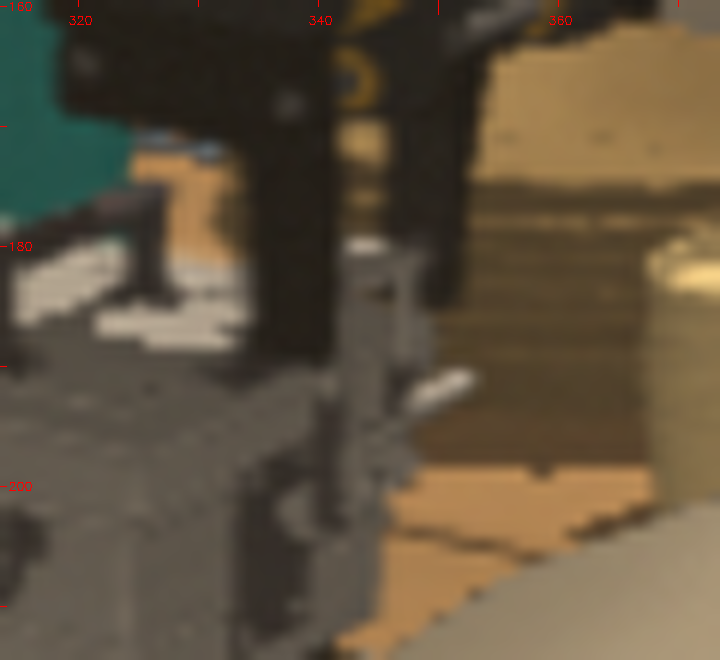

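Emit:
step_arm --increments '[[[0.004,0,0.0005],[0,0,0]],[[0.0085,0,0.0015],[0,0,0]],[[0.0125,0,0.003],[0,0,0]],[[0.0165,0,0.005],[0,0,0]],[[0.0165,0,0.005],[0,0,0]]]'

```text
time: 16.9
ee_pos: [0.5222, -0.2951, 0.0788]
eef_rot: [0.998, -0.062, 0.005, 0.003]
ft_force: [0.2, -2.6, 2.9]
width: 0.052
```

Run:
```python
from h import *
from bench import r
for n in("side",): cv2.imwrite(f"pics/{n}17.png",r.camera(n)["pixels"])
crop("pics/side17.png","pics/s17.png",304,160,364,215,12)
s=r.read_state(); print(s["ee_pos"],s["time"],s["width"],s["ft_force"])
Ri=R.from_quat(s["eef_rot"]).inv(); print(Ri.apply(np.array(s["ee_pos"])-[.4435,-.2846,.0403]))
```

```text
[ 0.52189983 -0.2950317   0.07886456] 16.95 0.051941925336867575 [-0.22107027 -1.46303188  3.43948969]
[ 0.07948094  0.00086997 -0.0377439 ]
```

View pics/s17.png

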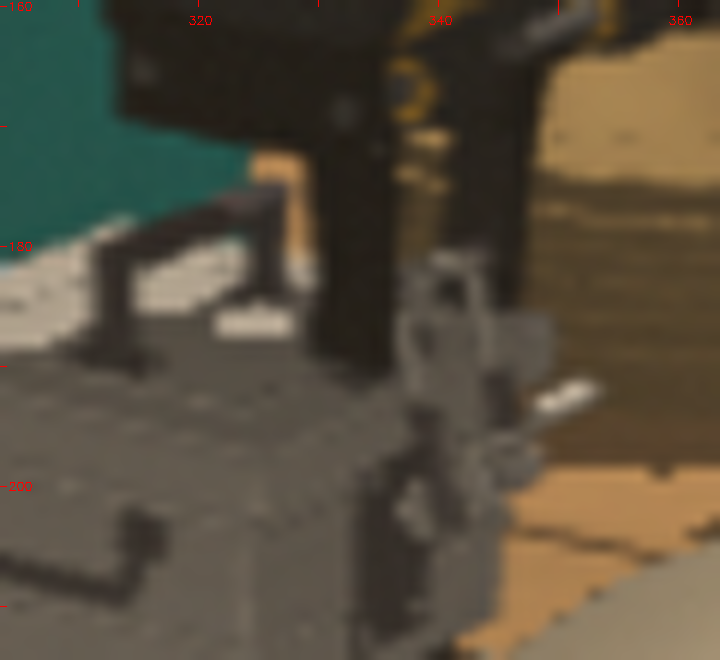

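Emit:
step_arm --increments '[[[0,0,0],[0,0,0]],[[0,0,0],[0,0,0]],[[0,0,0],[0,0,0]],[[0,0,0],[0,0,0]]]' --hand -0.75

```text
time: 17.35
ee_pos: [0.5218, -0.2947, 0.0787]
eef_rot: [0.998, -0.062, 0.005, 0.003]
ft_force: [-0.1, 0.1, 0.3]
width: 0.0732
```

Emit:
step_arm --increments '[[[0,0,-0.02],[0,0,0]],[[0,0,-0.06],[0,0,0]],[[-0.02,0,-0.1],[0,0,0]],[[-0.06,0,-0.12],[0,0,0]],[[-0.1,0,-0.12],[0,0,0]]]'

```text
time: 17.85
ee_pos: [0.4221, -0.2816, 0.2007]
eef_rot: [0.998, -0.061, 0.007, 0.004]
ft_force: [-0.2, -0.5, -0.4]
width: 0.0757
```

Run:
```python
from h import *
from bench import r
s=r.read_state(); print(s["ee_pos"],s["time"],s["width"],s["ft_force"],s["joint_positions"])
for n in("side","top"): cv2.imwrite(f"pics/{n}18.png",r.camera(n)["pixels"])
crop("pics/side18.png","pics/s18.png",294,160,374,225,10)
crop("pics/top18.png","pics/t18.png",355,130,435,250,5)
```

```text
[ 0.42207085 -0.2816366   0.20070658] 17.85 0.07574289132404106 [-0.24943789 -0.54041791 -0.41439322] [ 0.83924799  0.07301119 -0.35705996  1.74832605  0.02833392  1.30869702
 -1.21760314]
```

View pics/s18.png

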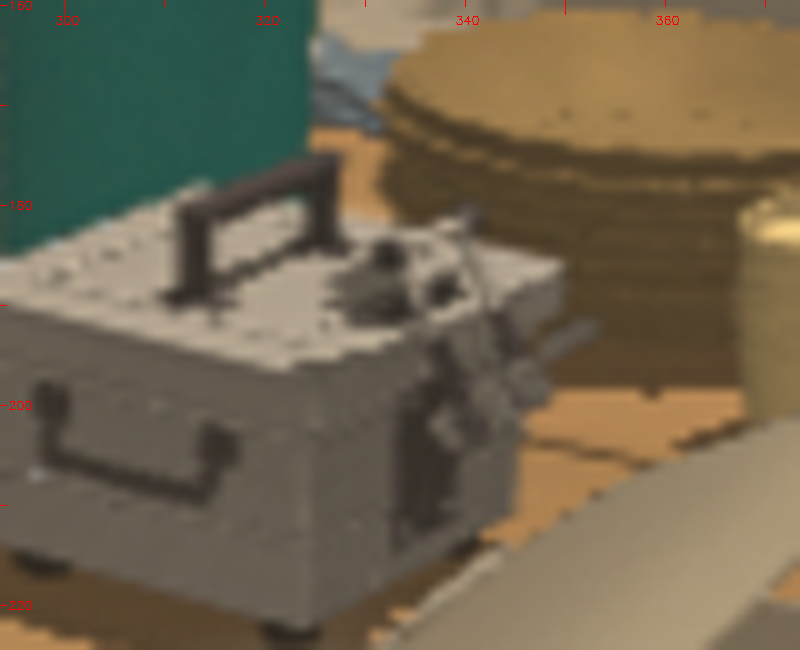

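View pics/t18.png

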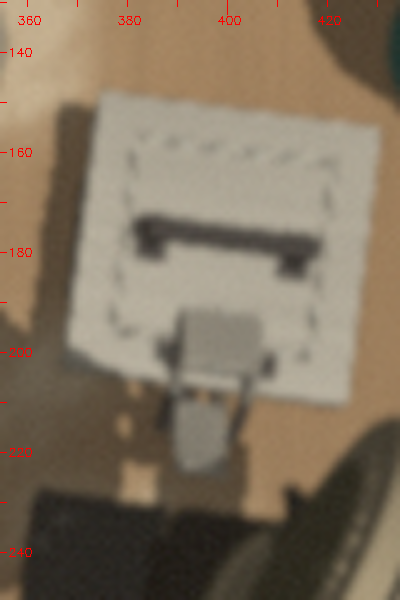

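```bash
cat >> h.py <<'E'
def ee_for(x,z): return cw((x/1e3,z/1e3))+np.array([.001,-.0026,-.0335])
E
python3 - <<'E'
from h import *
from bench import r
s=r.read_state(); print(s["ee_pos"],s["width"])
for n,(x,z) in dict(A=(-103,150),B=(-103,114),C=(-104,104),D=(-112,90),E=(-119,74),F=(-128,60)).items(): print(n,ee_for(x,z).round(4),plan(s,[(ee_for(x,z),Rdown(-.128))]))
E
```

```text
[ 0.41740956 -0.28207684  0.19827281] 0.07619231864429858
A [ 0.4894 -0.2908  0.1165] [[[0.0718, -0.0011, 0.0824], [0.007, -0.009, 0.001]]]
B [ 0.4894 -0.2908  0.0805] [[[0.0715, -0.0014, 0.1184], [0.007, -0.009, 0.001]]]
C [ 0.4884 -0.2906  0.0705] [[[0.0704, -0.0015, 0.1284], [0.007, -0.009, 0.001]]]
D [ 0.4805 -0.2896  0.0565] [[[0.0623, -0.0015, 0.1423], [0.007, -0.009, 0.001]]]
E [ 0.4735 -0.2888  0.0405] [[[0.0551, -0.0016, 0.1583], [0.007, -0.009, 0.001]]]
F [ 0.4646 -0.2876  0.0265] [[[0.046, -0.0017, 0.1722], [0.007, -0.009, 0.001]]]
```

Emit:
step_arm --increments '[[[0.02,0,0.0],[0.007,-0.009,0]],[[0.045,-0.001,0.01],[0.007,-0.009,0]],[[0.07,-0.001,0.045],[0.007,-0.009,0]],[[0.072,-0.001,0.08],[0.007,-0.009,0]],[[0.072,-0.001,0.082],[0.007,-0.009,0]]]' --hand 1 --grip_force 20

```text
time: 18.45
ee_pos: [0.4876, -0.289, 0.1121]
eef_rot: [0.998, -0.063, -0.003, -0.002]
ft_force: [-0.2, 1.0, 0.0]
width: 0.0439
```

Run:
```python
from h import *
from bench import r
for n in("side","top"): cv2.imwrite(f"pics/{n}19.png",r.camera(n)["pixels"])
crop("pics/side19.png","pics/s19.png",294,140,374,215,10)
crop("pics/top19.png","pics/t19.png",355,130,435,250,5)
s=r.read_state(); print(s["ee_pos"],s["width"],s["time"])
for n,(x,z) in dict(A=(-103,150),B=(-103,114),C=(-104,104),D=(-112,90),E=(-119,74),F=(-128,60)).items(): print(n,ee_for(x,z).round(4),plan(s,[(ee_for(x,z),Rdown(-.128))]))
```

```text
[ 0.48922184 -0.29063086  0.11697077] 0.03620134296864126 18.55
A [ 0.4894 -0.2908  0.1165] [[[0.0002, 0.0001, 0.0005], [-0.0, 0.001, 0.001]]]
B [ 0.4894 -0.2908  0.0805] [[[0.0002, 0.0001, 0.0365], [-0.0, 0.001, 0.001]]]
C [ 0.4884 -0.2906  0.0705] [[[-0.0007, 0.0001, 0.0465], [-0.0, 0.001, 0.001]]]
D [ 0.4805 -0.2896  0.0565] [[[-0.0087, 0.0001, 0.0605], [-0.0, 0.001, 0.001]]]
E [ 0.4735 -0.2888  0.0405] [[[-0.0157, 0.0002, 0.0765], [-0.0, 0.001, 0.001]]]
F [ 0.4646 -0.2876  0.0265] [[[-0.0247, 0.0002, 0.0905], [-0.0, 0.001, 0.001]]]
```

View pics/s19.png

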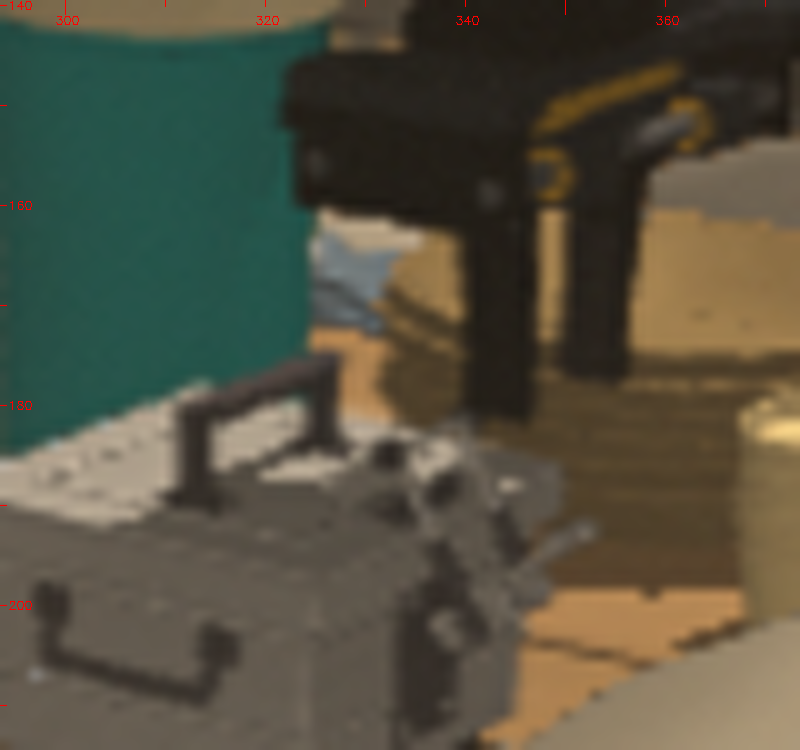

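Emit:
step_arm --increments '[[[0,0,0],[0,0,0]],[[0,0,0],[0,0,0]],[[0,0,0.0],[0,0,0]],[[0,0,0.01],[0,0,0]],[[0,0,0.02],[0,0,0]]]'

```text
time: 19.05
ee_pos: [0.4893, -0.2908, 0.0966]
eef_rot: [0.998, -0.064, -0.0, -0.0]
ft_force: [-0.4, -0.1, -1.0]
width: 0.0017
```

Emit:
step_arm --increments '[[[0,0,0.008],[0,0,0]],[[0,0,0.016],[0,0,0]],[[-0.001,0,0.024],[0,0,0]],[[-0.002,0,0.028],[0,0,0]]]'

```text
time: 19.45
ee_pos: [0.4869, -0.2903, 0.0676]
eef_rot: [0.998, -0.064, -0.001, -0.0]
ft_force: [0.7, 0.0, 0.0]
width: 0.0006
```

Run:
```python
from h import *
from bench import r
for n in("side",): cv2.imwrite(f"pics/{n}20.png",r.camera(n)["pixels"])
crop("pics/side20.png","pics/s20.png",304,150,374,215,11)
s=r.read_state(); print(s["ee_pos"],s["width"],s["time"],s["ft_force"])
for n,(x,z) in dict(C=(-104,104),D=(-112,90),E=(-119,74),F=(-128,60)).items(): print(n,ee_for(x,z).round(4),plan(s,[(ee_for(x,z),Rdown(-.128))]))
```

```text
[ 0.48659293 -0.29028078  0.06731728] 0.0005199108328550092 19.5 [-0.49636752 -0.38526252  0.60011042]
C [ 0.4884 -0.2906  0.0705] [[[0.0018, 0.0001, -0.0032], [-0.001, 0.002, 0.001]]]
D [ 0.4805 -0.2896  0.0565] [[[-0.0061, 0.0001, 0.0108], [-0.001, 0.002, 0.001]]]
E [ 0.4735 -0.2888  0.0405] [[[-0.0131, 0.0002, 0.0268], [-0.001, 0.002, 0.001]]]
F [ 0.4646 -0.2876  0.0265] [[[-0.0221, 0.0002, 0.0409], [-0.001, 0.002, 0.001]]]
```

View pics/s20.png

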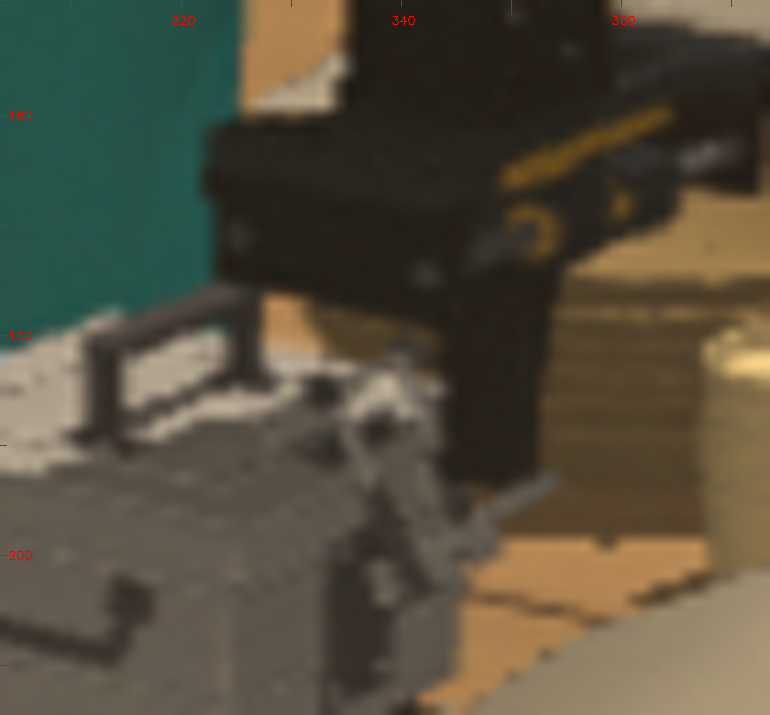

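Emit:
step_arm --increments '[[[-0.003,0,0.005],[0,0,0]],[[-0.006,0,0.011],[0,0,0]],[[-0.0095,0,0.018],[0,0,0]],[[-0.013,0,0.025],[0,0,0]]]'

```text
time: 19.9
ee_pos: [0.4736, -0.2887, 0.0419]
eef_rot: [0.998, -0.064, -0.001, -0.0]
ft_force: [3.5, 0.5, 0.1]
width: 0.0002
```

Run:
```python
from h import *
from bench import r
for n in("side",): cv2.imwrite(f"pics/{n}21.png",r.camera(n)["pixels"])
crop("pics/side21.png","pics/s21.png",304,150,374,215,11)
s=r.read_state(); print(s["ee_pos"],s["width"],s["time"],s["ft_force"])
for n,(x,z) in dict(C=(-104,104),D=(-112,90),E=(-119,74),F=(-128,60)).items(): print(n,ee_for(x,z).round(4),plan(s,[(ee_for(x,z),Rdown(-.128))]))
```

```text
[ 0.47246153 -0.28833987  0.04067962] 0.0005682408118373341 19.95 [ 1.02489469 -0.5071436  -0.30740757]
C [ 0.4884 -0.2906  0.0705] [[[0.016, 0.0002, -0.0299], [-0.001, 0.003, 0.001]]]
D [ 0.4805 -0.2896  0.0565] [[[0.0081, 0.0003, -0.0158], [-0.001, 0.003, 0.001]]]
E [ 0.4735 -0.2888  0.0405] [[[0.0011, 0.0003, 0.0002], [-0.001, 0.003, 0.001]]]
F [ 0.4646 -0.2876  0.0265] [[[-0.0078, 0.0003, 0.0142], [-0.001, 0.003, 0.001]]]
```

View pics/s21.png

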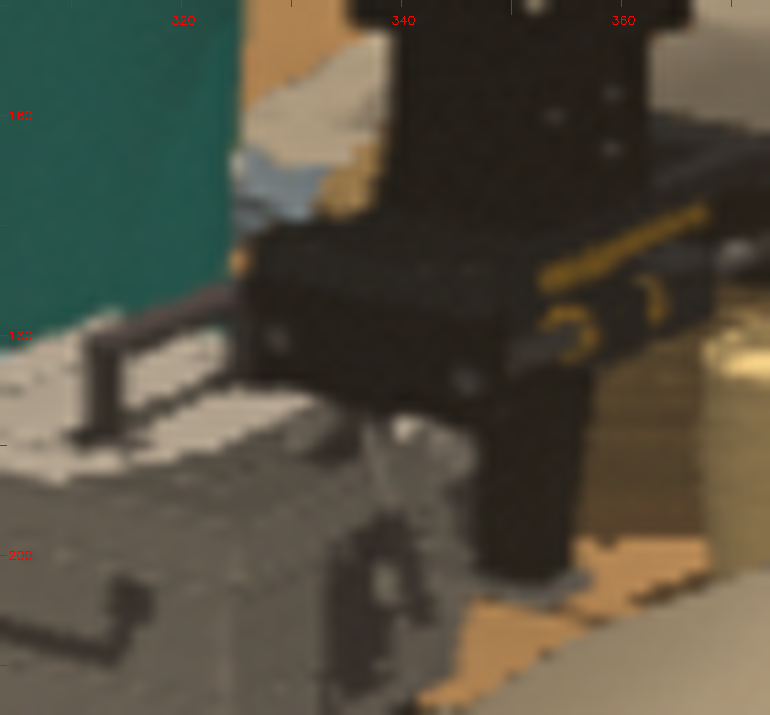

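Emit:
step_arm --increments '[[[-0.005,0,-0.015],[0,0.05,0]],[[-0.02,0,-0.04],[0,0.18,0]],[[-0.03,0,-0.05],[0,0.32,0]],[[-0.04,0,-0.05],[0,0.46,0]],[[-0.04,0,-0.05],[0,0.6,0]]]'

```text
time: 20.45
ee_pos: [0.4333, -0.2807, 0.0904]
eef_rot: [0.963, -0.06, 0.263, 0.012]
ft_force: [1.6, 1.6, -0.3]
width: 0.0003
```

Run:
```python
from h import *
from bench import r
s=r.read_state(); print(s["ee_pos"],s["eef_rot"],s["time"])
for n in("side","top"): cv2.imwrite(f"pics/{n}22.png",r.camera(n)["pixels"])
crop("pics/side22.png","pics/s22.png",304,140,394,215,9)
s=r.read_state(); print(s["ee_pos"],s["width"],s["time"],s["ft_force"],s["joint_positions"])
z=R.from_quat(s["eef_rot"]).apply([0,0,1]);p=np.array(s["ee_pos"]);print("z",z)
for lab,q in(("rep",p),("worldoff",p+[0,0,.0335]),("tooloff",p-.0335*z)): print(lab,proj("side",q),proj("top",q))
```

```text
[ 0.43325724 -0.28073698  0.0904204 ] [ 0.96292293 -0.05978134  0.26278403  0.01225437] 20.45
[ 0.43196594 -0.27919304  0.08832524] 0.0002229410602635303 20.55 [-0.20719104  0.44045577 -0.69719092] [ 1.02480043 -0.0975763  -0.31183364  2.28286759 -0.6048418   0.58903731
 -0.54009159]
z [ 0.50132545 -0.05057808 -0.86377928]
rep [362.75541707 200.89680521] [389.84360175 241.52188811]
worldoff [363.43925513 190.34993981] [391.79623779 241.87731124]
tooloff [368.41860104 192.9009599 ] [390.7904716  248.70606838]
```

View pics/s22.png

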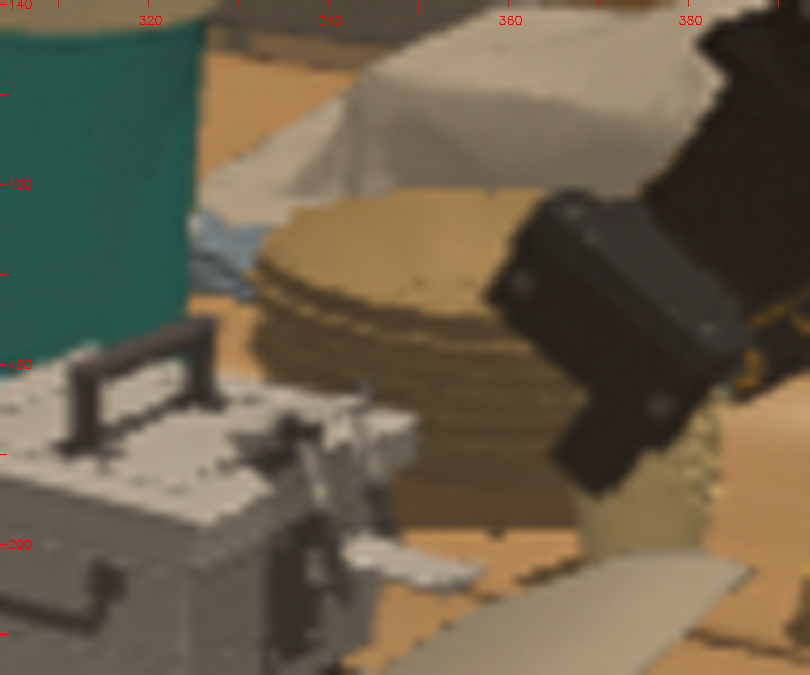

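```bash
cat >> h.py <<'E'
def Rt(tau,th=-.128): return Rdown(th)*R.from_rotvec([0,tau,0])
def ee_tip(x,z,tau):
    Rq=Rt(tau); return cw((x/1e3,z/1e3))+np.array([.001,-.0026,0])+.0335*Rq.apply([0,0,1]),Rq
def tipcar(s):
    Rq=R.from_quat(s["eef_rot"]); t=np.array(s["ee_pos"])-.0335*Rq.apply([0,0,1])-np.array([.001,-.0026,0])
    c,n=np.cos(CAR[2]),np.sin(CAR[2]); d=t-np.array([CAR[0],CAR[1],0]); return (1e3*np.array([c*d[0]+n*d[1],-n*d[0]+c*d[1],d[2]])).round(1)
E
python3 - <<'E'
from h import *
from bench import r
s=r.read_state(); print(tipcar(s))
for x,z in[(-130,95),(-124,78),(-121,64),(-119,51.5),(-117.8,36),(-112,30),(-103.7,25.7),(-99,24.5)]: print(x,z,plan(s,[ee_tip(x,z,.6)]))
E
```

```text
[-178.3    3.9  117.3]
-130 95 [[[0.0329, 0.0048, 0.0434], [-0.014, 0.072, -0.001]]]
-124 78 [[[0.0296, 0.005, 0.0611], [-0.014, 0.072, -0.001]]]
-121 64 [[[0.0251, 0.0052, 0.0747], [-0.014, 0.072, -0.001]]]
-119 51.5 [[[0.0205, 0.0054, 0.0865], [-0.014, 0.072, -0.001]]]
-117.8 36 [[[0.0138, 0.0056, 0.1005], [-0.014, 0.072, -0.001]]]
-112 30 [[[0.0157, 0.0057, 0.1086], [-0.014, 0.072, -0.001]]]
-103.7 25.7 [[[0.0208, 0.0057, 0.1165], [-0.014, 0.072, -0.001]]]
-99 24.5 [[[0.0242, 0.0058, 0.1199], [-0.014, 0.072, -0.001]]]
```

Emit:
step_arm --increments '[[[0.01,0.002,0.014],[-0.014,0.072,0]],[[0.022,0.004,0.029],[-0.014,0.072,0]],[[0.033,0.0048,0.0434],[-0.014,0.072,0]],[[0.033,0.0048,0.0434],[-0.014,0.072,0]],[[0.033,0.0048,0.0434],[-0.014,0.072,0]]]'

```text
time: 21.05
ee_pos: [0.482, -0.289, 0.0673]
eef_rot: [0.954, -0.061, 0.294, 0.018]
ft_force: [-0.7, -0.3, -0.5]
width: 0.0006
```

Run:
```python
from h import *
from bench import r
for n in("side","top"): cv2.imwrite(f"pics/{n}23.png",r.camera(n)["pixels"])
crop("pics/side23.png","pics/s23.png",304,140,394,215,9)
crop("pics/top23.png","pics/t23.png",355,150,445,250,6)
s=r.read_state(); print(s["ee_pos"],s["time"],s["ft_force"],s["joint_positions"],tipcar(s))
for x,z in[(-124,78),(-121,64),(-119,51.5),(-117.8,36),(-112,30),(-103.7,25.7),(-99,24.5)]: print(x,z,plan(s,[ee_tip(x,z,.6)]))
```

```text
[ 0.48132522 -0.28961904  0.06755099] 21.15 [-0.56565931 -0.56832605  0.55265995] [ 0.97631129  0.0169784  -0.31957654  2.26867617 -0.74106511  0.42826478
 -0.42500931] [-130.1    0.2   95.2]
-124 78 [[[-0.0047, 0.0002, 0.0176], [-0.0, 0.001, -0.001]]]
-121 64 [[[-0.0101, 0.0002, 0.0309], [-0.0, 0.001, -0.001]]]
-119 51.5 [[[-0.0155, 0.0002, 0.0423], [-0.0, 0.001, -0.001]]]
-117.8 36 [[[-0.0233, 0.0002, 0.0558], [-0.0, 0.001, -0.001]]]
-112 30 [[[-0.0218, 0.0002, 0.064], [-0.0, 0.001, -0.001]]]
-103.7 25.7 [[[-0.0174, 0.0001, 0.0723], [-0.0, 0.001, -0.001]]]
-99 24.5 [[[-0.0142, 0.0001, 0.0759], [-0.0, 0.001, -0.001]]]
```

View pics/s23.png

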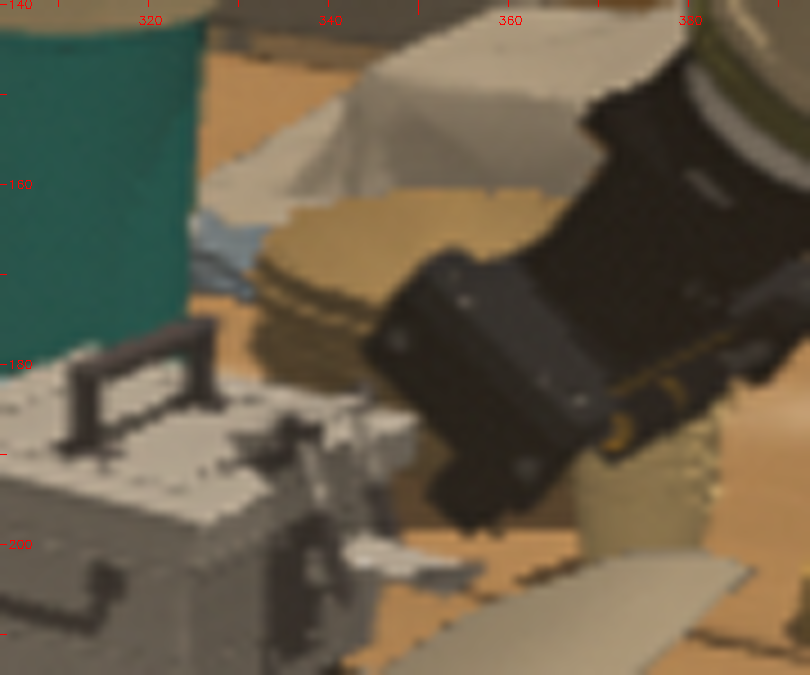

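View pics/t23.png

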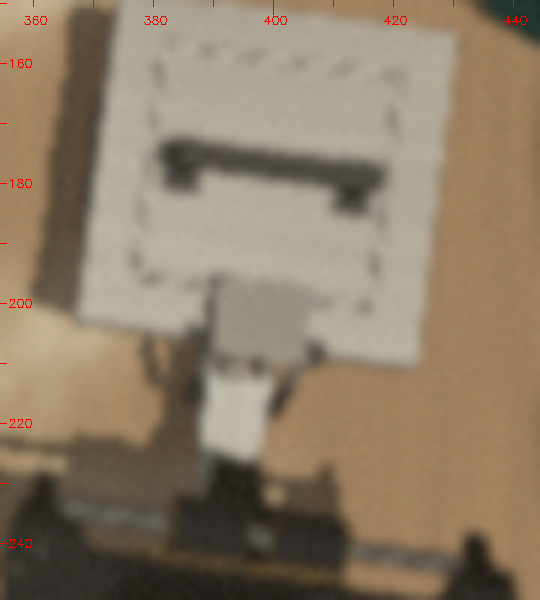

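Emit:
step_arm --increments '[[[-0.005,0,0.0176],[0,0,0]],[[-0.0075,0,0.024],[0,0,0]],[[-0.01,0,0.031],[0,0,0]],[[-0.013,0,0.037],[0,0,0]],[[-0.0155,0,0.0423],[0,0,0]]]'

```text
time: 21.65
ee_pos: [0.4926, -0.2912, 0.0239]
eef_rot: [0.953, -0.061, 0.295, 0.019]
ft_force: [2.7, -0.4, 2.5]
width: 0.0006
```

Run:
```python
from h import *
from bench import r
for n in("side",): cv2.imwrite(f"pics/{n}24.png",r.camera(n)["pixels"])
crop("pics/side24.png","pics/s24.png",304,140,394,215,9)
s=r.read_state(); print(s["ee_pos"],s["time"],s["ft_force"],s["joint_positions"],tipcar(s))
for x,z in[(-119,51.5),(-117.8,36),(-112,30),(-103.7,25.7),(-99,24.5)]: print(x,z,plan(s,[ee_tip(x,z,.6)]))
```

```text
[ 0.49253583 -0.2910298   0.02322129] 21.7 [ 0.36870538 -1.09473371  0.90990244] [ 0.98052127  0.13160702 -0.3489976   2.27481096 -0.86125098  0.31706352
 -0.28269229] [-118.8    0.2   50.9]
-119 51.5 [[[0.0002, 0.0002, -0.0006], [-0.0, 0.001, -0.001]]]
-117.8 36 [[[-0.0076, 0.0002, 0.0128], [-0.0, 0.001, -0.001]]]
-112 30 [[[-0.0062, 0.0002, 0.0211], [-0.0, 0.001, -0.001]]]
-103.7 25.7 [[[-0.0018, 0.0001, 0.0293], [-0.0, 0.001, -0.001]]]
-99 24.5 [[[0.0015, 0.0001, 0.0329], [-0.0, 0.001, -0.001]]]
```

View pics/s24.png

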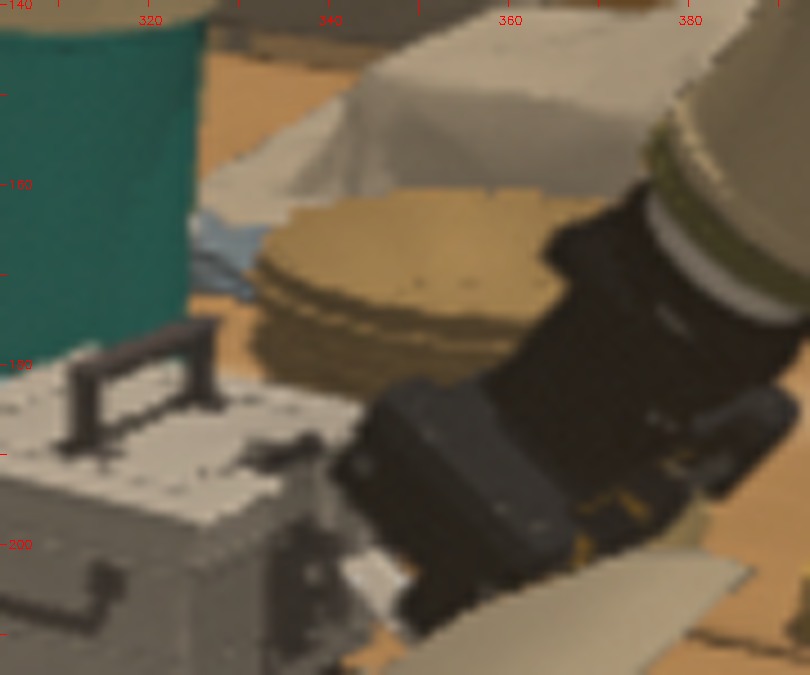

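Emit:
step_arm --increments '[[[-0.003,0,0.005],[0,0,0]],[[-0.0055,0,0.009],[0,0,0]],[[-0.0076,0,0.0128],[0,0,0]],[[-0.007,0,0.0165],[0,0,0]]]'

```text
time: 22.1
ee_pos: [0.4956, -0.2914, 0.0051]
eef_rot: [0.954, -0.062, 0.294, 0.018]
ft_force: [-1.3, 0.9, 2.2]
width: 0.0007
```

Run:
```python
from h import *
from bench import r
for n in("side","top"): cv2.imwrite(f"pics/{n}25.png",r.camera(n)["pixels"])
crop("pics/side25.png","pics/s25.png",304,140,394,215,9)
crop("pics/top25.png","pics/t25.png",355,150,445,250,6)
s=r.read_state(); print(s["ee_pos"],s["time"],s["ft_force"],s["joint_positions"],tipcar(s))
for x,z in[(-112,30),(-103.7,25.7),(-99,24.5)]: print(x,z,plan(s,[ee_tip(x,z,.6)]))
```

```text
[ 0.49586056 -0.29134565  0.00508334] 22.2 [-0.45395931 -0.44590384 -0.5399827 ] [ 0.99857852  0.18090483 -0.37533213  2.2748727  -0.9249374   0.27406229
 -0.2062271 ] [-115.4    0.3   32.8]
-112 30 [[[0.0013, 0.0003, 0.0042], [-0.001, 0.001, -0.001]]]
-103.7 25.7 [[[0.0057, 0.0002, 0.0124], [-0.001, 0.001, -0.001]]]
-99 24.5 [[[0.0089, 0.0002, 0.0161], [-0.001, 0.001, -0.001]]]
```

View pics/s25.png

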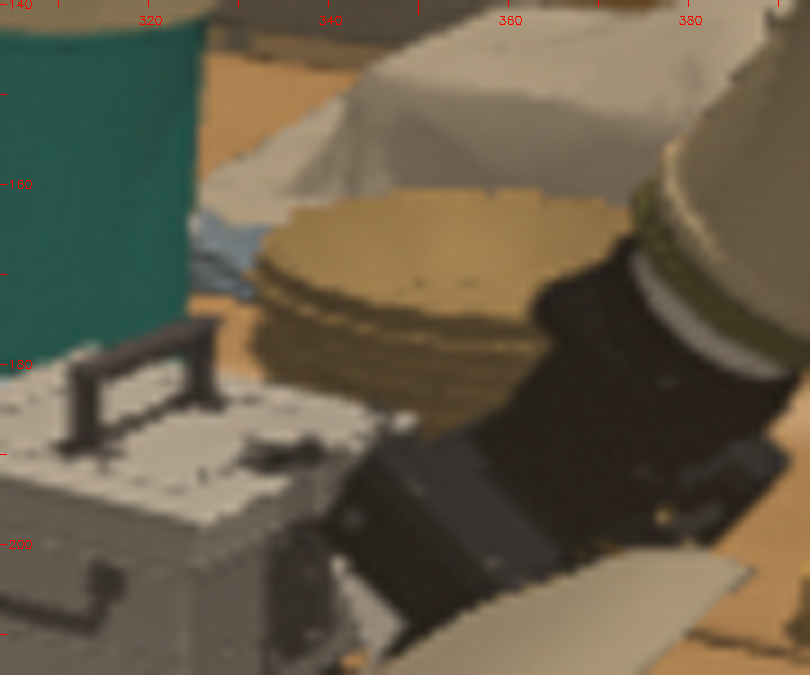

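View pics/t25.png

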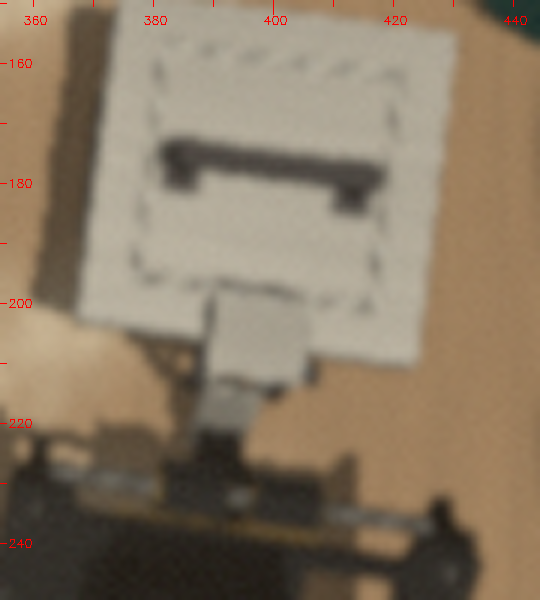

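Run:
```python
from h import *
print("keeper top ends",[proj(n,cw((-.063,.109),y)).round(1).tolist() for n in("top","side") for y in(.017,-.017)])
print("keeper inner",[proj("top",cw((x,.109),0)).round(1).tolist() for x in(-.061,-.065)])
for a in(.9,.55,.37,0):
  from scipy.optimize import brentq
  # L such that tip x = -60 
  L=brentq(lambda L: latch(a,L-a)["tip"][0]+.0600,-.8,.9); d=latch(a,L-a)
  print(a,"c",round(L-a,3),"L",round(L,3),{k:(v*1e3).round(1).tolist() for k,v in d.items()},"tip px",[proj(n,cw(d["tip"],y)).round(1).tolist() for n in("top","side") for y in(.018,-.018)],"boss",[proj(n,cw(d["grip"],y)).round(1).tolist() for n in("top","side") for y in(.026,-.026)])
```

```text
keeper top ends [[390.1, 202.2], [403.7, 204.1], [333.1, 189.3], [338.9, 186.6]]
keeper inner [[397.0, 202.4], [396.8, 203.9]]
0.9 c -0.751 L 0.149 {'ax': [-94.4, 55.9], 'le': [-127.3, 40.9], 'grip': [-85.7, 113.8], 'tip': [-60.0, 100.3]} tip px [[389.3, 201.2], [403.6, 203.3], [332.1, 191.8], [338.2, 189.0]] boss [[385.5, 210.5], [406.5, 213.5], [337.9, 190.0], [346.7, 185.9]]
0.55 c -0.477 L 0.073 {'ax': [-90.9, 52.4], 'le': [-116.7, 27.1], 'grip': [-86.6, 110.9], 'tip': [-60.0, 99.4]} tip px [[389.3, 201.3], [403.5, 203.3], [332.0, 192.1], [338.2, 189.2]] boss [[385.3, 211.0], [406.2, 214.0], [338.1, 190.9], [346.9, 186.8]]
0.37 c -0.343 L 0.027 {'ax': [-88.7, 51.2], 'le': [-109.6, 21.6], 'grip': [-87.1, 109.8], 'tip': [-60.0, 99.6]} tip px [[389.3, 201.3], [403.5, 203.3], [332.0, 192.1], [338.2, 189.2]] boss [[385.2, 211.2], [406.1, 214.2], [338.2, 191.3], [347.0, 187.2]]
0 c -0.074 L -0.074 {'ax': [-83.7, 50.0], 'le': [-92.4, 14.9], 'grip': [-88.0, 108.5], 'tip': [-60.0, 101.0]} tip px [[389.4, 201.2], [403.6, 203.2], [332.1, 191.6], [338.2, 188.8]] boss [[385.1, 211.6], [405.9, 214.6], [338.5, 191.8], [347.2, 187.6]]
```

Run:
```python
from h import *
crop("pics/side25.png","pics/s25b.png",318,172,358,202,18)
crop("pics/top25.png","pics/t25b.png",378,185,418,225,14)
```

```text
(no output)
```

View pics/s25b.png

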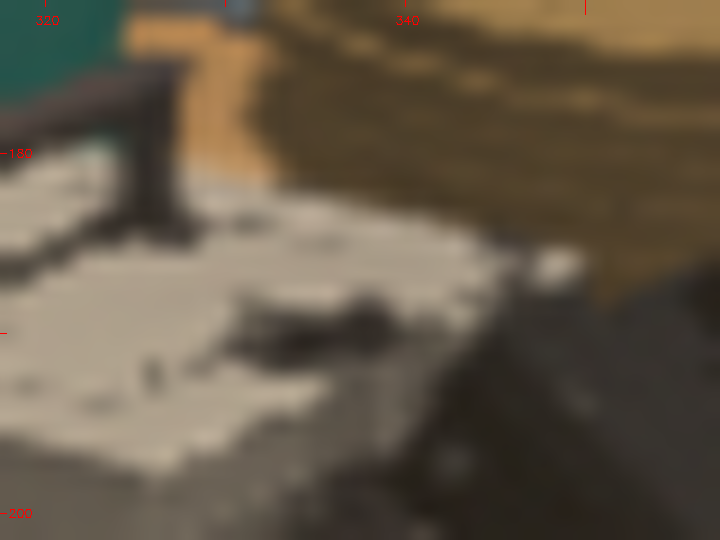

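View pics/t25b.png

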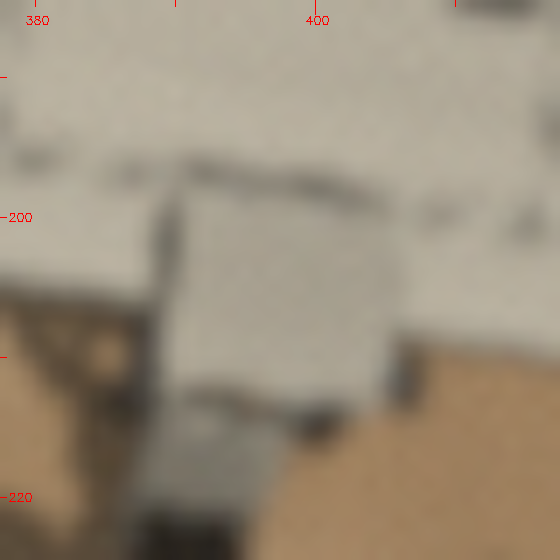

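Emit:
step_arm --increments '[[[0.0007,0,0.002],[0,0,0]],[[0.0013,0,0.0042],[0,0,0]],[[0.0028,0,0.007],[0,0,0]]]'

```text
time: 22.5
ee_pos: [0.502, -0.2921, 0.0006]
eef_rot: [0.954, -0.062, 0.294, 0.018]
ft_force: [-1.8, -0.3, -0.3]
width: 0.0006
```

Run:
```python
from h import *
from bench import r
for n in("side","top"): cv2.imwrite(f"pics/{n}26.png",r.camera(n)["pixels"])
crop("pics/side26.png","pics/s26.png",304,150,384,215,9)
crop("pics/top26.png","pics/t26.png",365,180,425,240,9)
s=r.read_state(); print(s["ee_pos"],s["time"],s["ft_force"],s["joint_positions"],tipcar(s))
for x,z in[(-109,28),(-106,27),(-103.7,25.7),(-99,24.5)]: print(x,z,plan(s,[ee_tip(x,z,.6)]))
```

```text
[ 0.50230234 -0.29192402  0.00063488] 22.6 [-1.06644552  0.09176169  0.55648559] [ 0.99141705  0.20174539 -0.37835272  2.26409116 -0.92672893  0.25962359
 -0.20586651] [-108.9    0.5   28.3]
-109 28 [[[-0.0002, 0.0005, 0.0002], [-0.001, 0.001, -0.001]]]
-106 27 [[[0.0017, 0.0005, 0.0027], [-0.001, 0.001, -0.001]]]
-103.7 25.7 [[[0.0029, 0.0005, 0.0051], [-0.001, 0.001, -0.001]]]
-99 24.5 [[[0.0061, 0.0005, 0.0087], [-0.001, 0.001, -0.001]]]
```

View pics/s26.png

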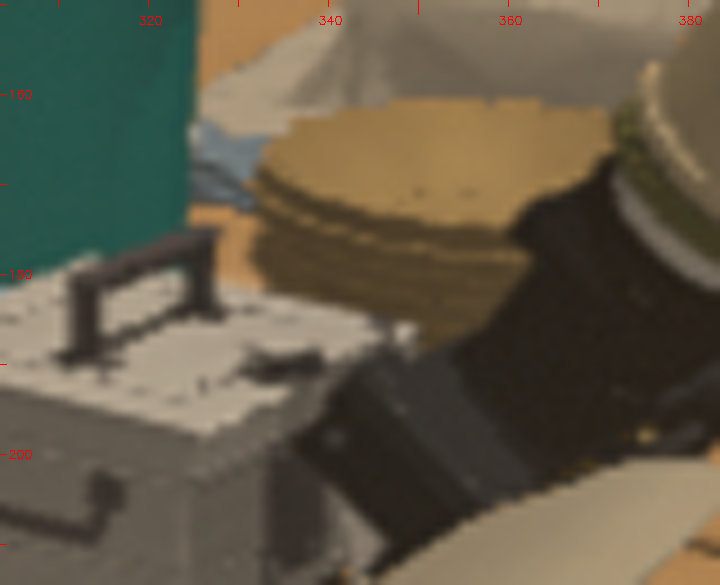

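View pics/t26.png

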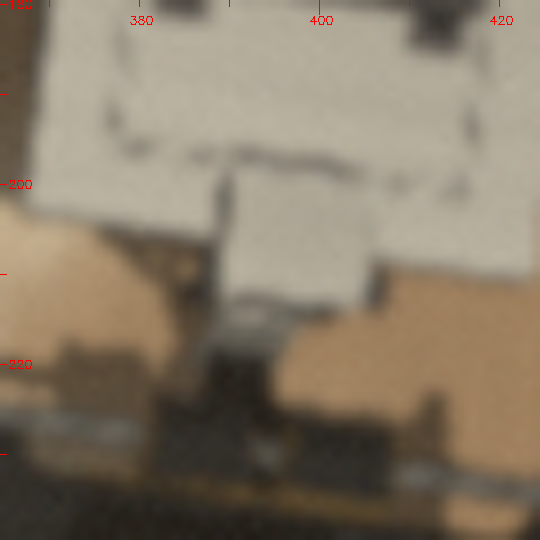

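Emit:
step_arm --increments '[[[0.0008,0.0003,0.0013],[0,0,0]],[[0.0017,0.0005,0.0027],[0,0,0]],[[0.0029,0.0005,0.005],[0,0,0]]]'

```text
time: 22.9
ee_pos: [0.5076, -0.293, -0.0019]
eef_rot: [0.954, -0.061, 0.294, 0.018]
ft_force: [-0.2, -0.0, 0.0]
width: 0.0006
```

Run:
```python
from h import *
from bench import r
for n in("side","top"): cv2.imwrite(f"pics/{n}27.png",r.camera(n)["pixels"])
crop("pics/side27.png","pics/s27.png",304,160,374,215,10)
s=r.read_state(); print(s["ee_pos"],s["time"],s["ft_force"],s["joint_positions"],tipcar(s))
for x,z in[(-101.5,25),(-99,24.5),(-97,24)]: print(x,z,plan(s,[ee_tip(x,z,.6)]))
```

```text
[ 0.50781863 -0.29299957 -0.00186539] 23.0 [0.01921599 0.10540315 0.0347198 ] [ 0.98393793  0.21681063 -0.37800186  2.25375004 -0.92341887  0.25086163
 -0.21033839] [-1.033e+02  1.000e-01  2.580e+01]
-101.5 25 [[[0.0011, 0.0001, 0.0017], [-0.001, 0.001, -0.001]]]
-99 24.5 [[[0.0029, 0.0001, 0.0035], [-0.001, 0.001, -0.001]]]
-97 24 [[[0.0043, 0.0001, 0.0051], [-0.001, 0.001, -0.001]]]
```

View pics/s27.png

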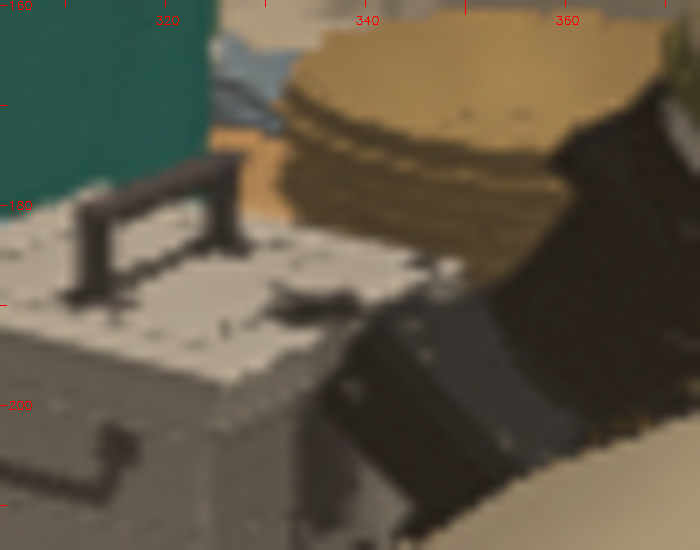

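Emit:
step_arm --increments '[[[0.0011,0,0.0017],[0,0,0]],[[0.002,0,0.0025],[0,0,0]],[[0.0029,0,0.0035],[0,0,0]],[[0.0029,0,0.0035],[0,0,0]]]'

```text
time: 23.4
ee_pos: [0.5117, -0.2935, -0.0034]
eef_rot: [0.954, -0.062, 0.294, 0.018]
ft_force: [-7.9, 2.2, 5.8]
width: 0.0005
```

Emit:
step_arm --increments '[[[-0.01,0,-0.015],[0,0,0]],[[-0.015,0,-0.05],[0,0,0]],[[-0.015,0,-0.09],[0,0,0]],[[-0.015,0,-0.13],[0,0,0]],[[-0.015,0,-0.17],[0,0,0]]]'

```text
time: 23.9
ee_pos: [0.4034, -0.2797, 0.1299]
eef_rot: [0.954, -0.062, 0.294, 0.018]
ft_force: [1.0, -0.9, 0.2]
width: 0.0004
```

Run:
```python
from h import *
from bench import r
for n in("side","top"): cv2.imwrite(f"pics/{n}28.png",r.camera(n)["pixels"])
crop("pics/side28.png","pics/s28.png",304,165,364,225,12)
crop("pics/top28.png","pics/t28.png",365,180,425,240,9)
s=r.read_state(); print(s["ee_pos"],s["time"],s["ft_force"],s["joint_positions"],tipcar(s))
```

```text
[ 0.40407097 -0.28229481  0.13361362] 24.0 [ 0.16586347  0.09566756 -0.11382129] [ 1.08336756 -0.24742896 -0.26326034  2.33175251 -0.71638491  0.68070628
 -0.40362953] [-207.7   -2.   161.2]
```

View pics/s28.png

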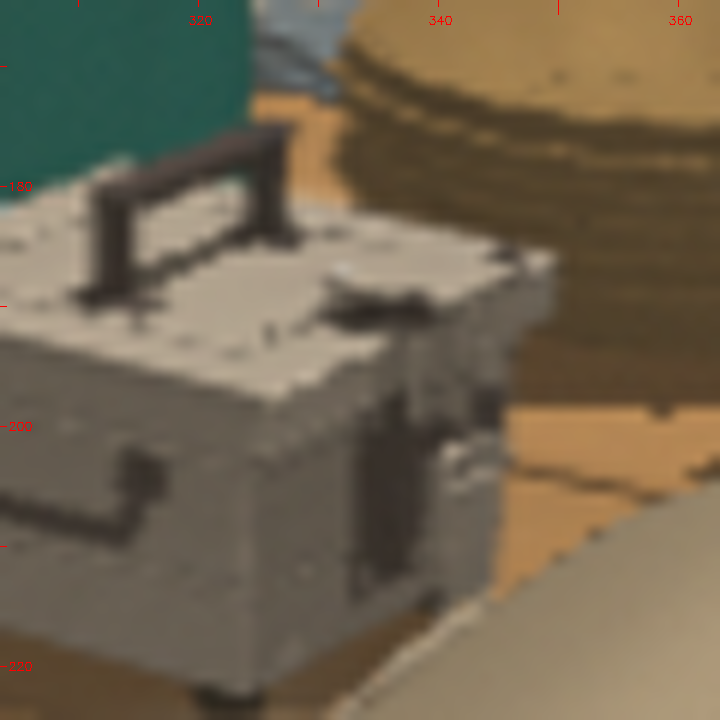

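View pics/t28.png

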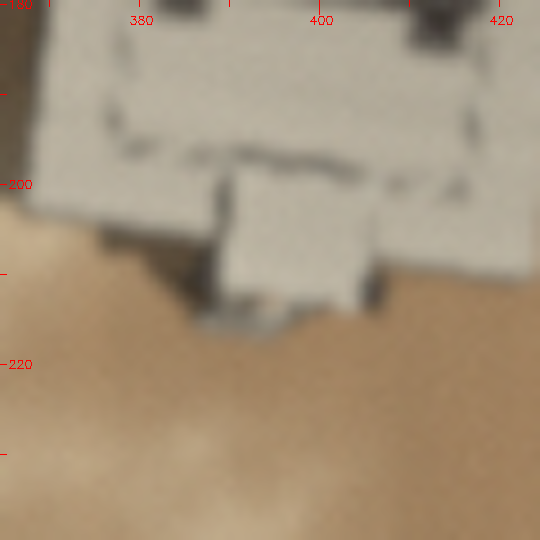

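Run:
```python
from h import *
for a in(0,.1,.2,.37):
    d=latch(a,-a); print(a,"le",[proj(n,cw(d["le"],y)).round(1).tolist() for n in("top","side") for y in(.013,-.013)])
crop("pics/side28.png","pics/s28b.png",325,180,355,220,18)
im=cv2.imread("pics/side28.png")[180:220,325:355]; im=cv2.resize(im,None,fx=14,fy=14,interpolation=2); im=cv2.convertScaleAbs(im,alpha=1.6,beta=20)
def q(P): a=proj("side",P); return (int((a[0]-325+.5)*14),int((a[1]-180+.5)*14))
for a,col in((0,(0,255,0)),(.37,(0,0,255))):
    le=latch(a,-a)["le"]; cv2.line(im,q(cw(le,.013)),q(cw(le,-.013)),col,1)
tp=latch(0,0); 
cv2.line(im,q(cw((-.061,.1015),.018)),q(cw((-.061,.1015),-.018)),(255,0,0),1)
cv2.line(im,q(cw(tp["grip"],.026)),q(cw(tp["grip"],-.026)),(255,255,0),1)
cv2.line(im,q(cw((-.063,.109),.017)),q(cw((-.063,.109),-.017)),(255,0,255),1)
cv2.imwrite("pics/s28c.png",im)
```

```text
0 le [[385.2, 215.7], [394.7, 217.1], [340.6, 219.3], [344.9, 216.8]]
0.1 le [[385.0, 217.5], [394.5, 218.8], [342.0, 219.3], [346.2, 216.8]]
0.2 le [[384.9, 219.2], [394.4, 220.5], [343.3, 219.1], [347.5, 216.7]]
0.37 le [[384.7, 221.8], [394.2, 223.2], [345.4, 218.6], [349.7, 216.1]]
```

View pics/s28c.png

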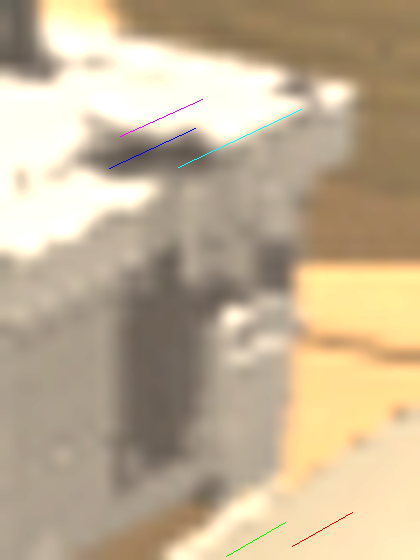

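Emit:
step_arm --increments '[[[0,0,-0.02],[0,-0.1,0]],[[0,0,-0.04],[0,-0.2,0]],[[0,0,-0.06],[0,-0.2,0]],[[0,0,-0.06],[0,-0.2,0]],[[0,0,-0.06],[0,-0.2,0]]]'

```text
time: 24.5
ee_pos: [0.3705, -0.2776, 0.1825]
eef_rot: [0.978, -0.064, 0.2, 0.015]
ft_force: [0.7, 0.4, 0.1]
width: 0.0007
```

Run:
```python
from h import *
from bench import r
for n in("side","top"): cv2.imwrite(f"pics/{n}29.png",r.camera(n)["pixels"])
s=r.read_state(); print(s["ee_pos"],s["time"],s["ft_force"])
crop("pics/side29.png","pics/s29.png",280,160,380,235,8)
a=cv2.imread("pics/top0.png");b=cv2.imread("pics/top29.png")
cv2.imwrite("pics/cmp29.png",b)
```

```text
[ 0.37021232 -0.27714961  0.18173789] 24.6 [-0.0376113  -0.67415064 -0.2628289 ]
```

View pics/cmp29.png

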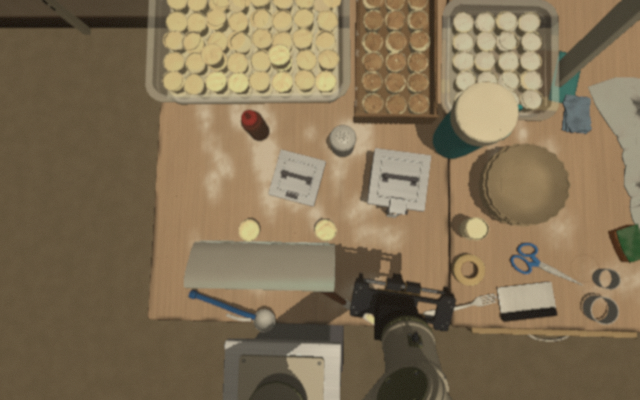

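View pics/s29.png

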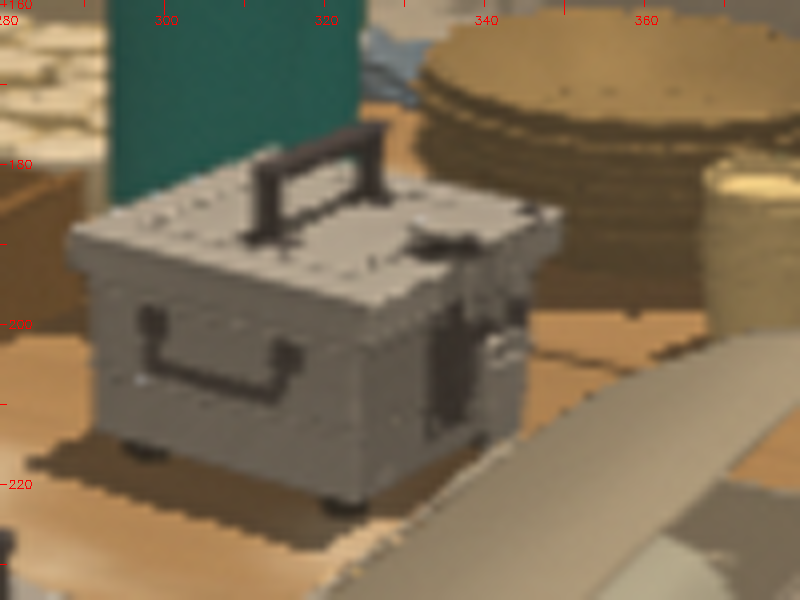

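Run:
```python
from bench import r
print(r.close_job())
```

```text
the job is handed in; nothing more can be done
None
```

The carrier is closed and I handed the job in at about 24.6 s. `close_job` gave no verdict.

**What I did:**
- **Lid:** The left lid measured about 144 mm and the other about 130 mm, so I used the left one. It went down over the rim without contact, keeper on the latch side. I pressed it onto its seat with about 15 N.
- **Latch:** I picked up the claw by its bosses, raised the lever to its stop, and let the claw drop behind the keeper. Then I swung the lever down over centre.

**Last checks:**
- **Lever:** In the top view its end is where the model puts a closed lever. The contact force dropped to zero as it snapped through, and then a firm stop of about 10 N was felt. Its lower end is hidden behind the film dispenser in the side view.
- **Claw:** Its bosses and hook plate lie within about 2–3 pixels of where a latched claw should be. The hook's grip behind the lip was judged from this, because the pictures do not show it directly.
- **Surroundings:** The other lid lies flat where it was, and the things standing around look unmoved. The exception is the kitchen timer, which was hidden under the gripper in the last picture. No contact force was felt there.

**What disagreed:** The real fingertips sit about 33 mm behind the reported TCP along the tool axis. I found this in the pictures, confirmed it with the tool tilted, and corrected for it.

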